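Set up the spectacles try-on place

ROBOT

A 6-joint arm with a two-finger parallel gripper is mounted at the origin on the work surface. World frame = base frame: x ahead of the robot, y to its left, z up, the work surface at z = 0. Lengths are in mm, angles in rad, forces in N, time in s.
With the tool pointing down it reaches from about 350 to 975 mm from the base axis. Payload 7.1 kg.
Tool frame: the origin (TCP) lies between the finger pads; the fingertips stand 8 mm ahead of it and the grasp point (between the pads) lies 11 mm behind it; x points along the fingers, y is the direction in which the jaws open and shut, and the axes are right-handed (so a half turn about x gives the same grasp; the last joint's range is limited). The gripper opens to 88 mm and grips with 3 to 60 N. Pads are 20 mm wide; open, the fingers measure 115 mm over their backs; the gripper's body (75 mm by 178 mm) begins 61 mm behind the grasp point.
Start: joints at [-1.138, 0.423, 1.63, -0, 1.089, -0.019], TCP at [272.88, -562.264, 230.675] pointing down, gripper open.
Joint ranges: [-3, 3], [-0.9, 2.11], [0.09, 2.58], [-1.31, 4.45], [0.11, 2.69], [-2.54, 2.54]. Speed limits (rad/s): [2.39, 2.39, 3.01, 3.14, 3.14, 3.14].

INTERFACE

Orientations are given as a rotation vector (axis times angle).
In Python, from workcell import ctrl gives the robot as it stands.
- The arm moves only by the tool apply_moves, never from a script. Its argument "increments" is a list of rows, each an object with "gripper": the opening in per cent of the stroke, from 0 (shut) to 100 (fully open); "delta_pos": the shift along the tool's x, y, z in cm, a list of three; "dr": the turn, a rotation vector about the tool's x, y, z in rad, a list of three. In form: [{"gripper": gripper, "delta_pos": [dx, dy, dz], "dr": [ax, ay, az]}, ...]. A call has exactly 5 rows; each row shifts and turns the commanded pose from where the row before left it, along the tool's axes as they then stand; what a row does not reach is not made up. A row lasts 1/12 s, in which the tool goes at most 41.7 mm and 7.16 degrees, less where a joint would pass 70% of its speed; a pose out of reach is approached as far as the arm can. A call with a gripper value outside its range is refused whole. The fingers move at their own pace and stop on an object; the grip force is fixed at half the most. Time passes only in rows, so rows that do not move let the fingers close, or fill a call up. It gives the time, the measured TCP pose, the force and the opening at its end, in the units of the state.
- ctrl.get_obs(): the state, without advancing time (a new reading comes with each control period).
- ctrl.get_image(name): name is "side" or "top"; returns a dict with "img" (384x512x3 uint8, red, green, blue), "range_z" (384x512 float32, mm along the optical axis (not along the pixel's ray), 0 where there is no reading), "mtx" (3x3 intrinsics, pixels), "rvec" (rotation vector, rad) and "tvec" (3), from world to camera coordinates, as OpenCV has them. Camera axes: x right, y down, z forward; pixel columns grow to the right and rows downward; lengths in mm; the calibration is good to about 2 mm. A picture is of the moment at which its call begins.
- ctrl.close_job(): hands the job in, once; it reports no verdict.
The state is a dict: "t": time; "qpos": joint angles; "qvel": joint speeds; "joint_torque": joint torques, N m; "ee_pos": TCP position; "orientation": TCP orientation; "ft_force": force on the tool from outside, world axes, zero at the start; "moment": the same for the moment, N m; "width": finger opening in mm.
Only numpy, scipy, OpenCV 4.12 (cv2) and the standard library are available. Lean on these libraries where they do the work, as an engineer would, in place of code of your own. Each camera call takes 0.05 s, during which the arm holds its last target. There are 200 camera calls.

TASK

Set up the try-on place on the sorting table: unfold the leg on the back of the mirror that lies on its face until it stops, then stand the mirror up so that it leans back steadily on its leg. File every spectacle case lying on the table in the pigeonhole rack, one to a slot in any slots, each slid flat and lengthwise into the slot until it stops at the back (its outer end still sticks out). Leave the carton, the tape roll and the mug where they are.

Things in the scene. Friction and masses are not known exactly. Their poses are not given: they have to be found in the camera images.
- mirror: small dark-wood try-on mirror, lying glass face down at the start, about 0.42 kg. Frame 150 (x) x 115 (y) x 18 mm (z); a grip tab 40 wide, 18 thick sticks out 46 mm beyond the middle of its top edge. Origin: centre of the glass face; x to the tab (top), z out of the back. Standing, it rests on its bottom edge's back corner and the leg's foot, leaning back (away from the glass) 25 degrees
- mirror_tab (a point): middle of the grip tab, 28 mm beyond the top edge of the frame (mirror frame x 103), mid-thickness (9 mm above the table when lying); raising the mirror from lying to standing turns it about 115 degrees about its bottom edge
- mirror_bottom (a point): middle of the bottom edge of the mirror, on its back corner (mirror frame x -75, z 18 mm)
- leg (a joint): angle of the folding leg, rad: 0 folded flat along the back, 0.8 fully open at its stop; the foot end swings up and away from the back, turning about the mirror's y axis. The hinge is stiff (0.07 N m of friction) and stays where it is left
- leg_hinge (a point): middle of the leg's hinge line: mirror frame x +50, z 24 mm (6 mm above the back); the hinge line runs along the mirror's y
- leg_foot (a point): centre of the round rubber foot (12 mm diameter, 30 mm wide) at the leg's free end, 113 mm from the hinge. Leg: steel strip 30 mm wide (y), 10 mm thick, its underside 1 mm above the back when folded, the foot end towards the bottom edge
- rack: fixed low plywood rack, four slots side by side, 273 mm wide (y), 32 high, 109 deep. Slots: 57 wide, 23 high, 100 deep to the back wall, floor is the table top, spaced 66; walls between them 9 mm thick, their rounded noses 4.5 mm out of the mouth. Origin: on the table, middle of the mouth; x points into the slots. A case fully home has its centre 35 mm inside the mouth, 30 mm sticking out
- slot0 (a point): slot 0 of the rack: point on the table at the middle of its mouth; same axes as the rack (x into the slot)
- slot1 (a point): slot 1 of the rack: point on the table at the middle of its mouth; same axes as the rack (x into the slot)
- slot2 (a point): slot 2 of the rack: point on the table at the middle of its mouth; same axes as the rack (x into the slot)
- slot3 (a point): slot 3 of the rack: point on the table at the middle of its mouth; same axes as the rack (x into the slot)
- case0: one of up to four identical slim hard spectacle cases, black with a fine grey seam and a small steel clasp at mid-length: a flat slab 130 (its x) x 52 (y) x 18 mm (z), about 0.11 kg, lying flat on the table, symmetric end for end; origin: centre of its underside. May be absent
- case1: one of up to four identical slim hard spectacle cases, black with a fine grey seam and a small steel clasp at mid-length: a flat slab 130 (its x) x 52 (y) x 18 mm (z), about 0.11 kg, lying flat on the table, symmetric end for end; origin: centre of its underside. May be absent
- case2: one of up to four identical slim hard spectacle cases, black with a fine grey seam and a small steel clasp at mid-length: a flat slab 130 (its x) x 52 (y) x 18 mm (z), about 0.11 kg, lying flat on the table, symmetric end for end; origin: centre of its underside. May be absent
- case3: one of up to four identical slim hard spectacle cases, black with a fine grey seam and a small steel clasp at mid-length: a flat slab 130 (its x) x 52 (y) x 18 mm (z), about 0.11 kg, lying flat on the table, symmetric end for end; origin: centre of its underside. May be absent
- carton: bystander: closed cardboard carton 90 x 160 x 50 mm; origin: centre of its underside
- tape: bystander: brown tape roll standing flat, 100 mm across, 48 mm high; origin: centre of its underside
- mug: bystander: white mug, 80 mm across, 90 mm high; origin: centre of its underside
There are look-alikes about, which are no part of the job. What is shaped like the case2 but purple is not meant.

How it is judged (in metres and radians):
On the way, in this order (a step that is already met when the one before it is completed fails the run):
1. the leg is unfolded to its stop (over 0.7 rad) (value of joint leg above 0.7 rad), for 0.2 s.
2. the mirror stands released on its bottom edge and its open leg, leaning back (value of joint leg above 0.7 rad and angle between mirror's own x axis and vertical between 0.25 and 0.6 rad and height (world z) of each of leg_foot, mirror_bottom below 0.012 m and linear speed of mirror below 0.02 m/s and contact force between mirror and the fingers below 0.1 N), for 0.3 s.
At the end, for the whole second after the job is handed in: The leg is open (over 0.7 rad), the mirror stands at rest on its bottom edge and the leg's foot (both within 12 mm of the table) leaning 0.25 to 0.6 rad from upright, and every case present lies at rest in a slot of its own, lengthwise, within 8 mm of fully home (all of step 2 and ((x of case0 in the frame of slot0 between 0.027 and 0.045 m and y of case0 in the frame of slot0 between -0.01 and 0.01 m and height (world z) of case0 below 0.03 m and angle between the x axis of case0 and the x axis of rack, either way round below 0.12 rad) or (x of case0 in the frame of slot1 between 0.027 and 0.045 m and y of case0 in the frame of slot1 between -0.01 and 0.01 m and height (world z) of case0 below 0.03 m and angle between the x axis of case0 and the x axis of rack, either way round below 0.12 rad) or (x of case0 in the frame of slot2 between 0.027 and 0.045 m and y of case0 in the frame of slot2 between -0.01 and 0.01 m and height (world z) of case0 below 0.03 m and angle between the x axis of case0 and the x axis of rack, either way round below 0.12 rad) or (x of case0 in the frame of slot3 between 0.027 and 0.045 m and y of case0 in the frame of slot3 between -0.01 and 0.01 m and height (world z) of case0 below 0.03 m and angle between the x axis of case0 and the x axis of rack, either way round below 0.12 rad)) and ((x of case1 in the frame of slot0 between 0.027 and 0.045 m and y of case1 in the frame of slot0 between -0.01 and 0.01 m and height (world z) of case1 below 0.03 m and angle between the x axis of case1 and the x axis of rack, either way round below 0.12 rad) or (x of case1 in the frame of slot1 between 0.027 and 0.045 m and y of case1 in the frame of slot1 between -0.01 and 0.01 m and height (world z) of case1 below 0.03 m and angle between the x axis of case1 and the x axis of rack, either way round below 0.12 rad) or (x of case1 in the frame of slot2 between 0.027 and 0.045 m and y of case1 in the frame of slot2 between -0.01 and 0.01 m and height (world z) of case1 below 0.03 m and angle between the x axis of case1 and the x axis of rack, either way round below 0.12 rad) or (x of case1 in the frame of slot3 between 0.027 and 0.045 m and y of case1 in the frame of slot3 between -0.01 and 0.01 m and height (world z) of case1 below 0.03 m and angle between the x axis of case1 and the x axis of rack, either way round below 0.12 rad)) and ((x of case2 in the frame of slot0 between 0.027 and 0.045 m and y of case2 in the frame of slot0 between -0.01 and 0.01 m and height (world z) of case2 below 0.03 m and angle between the x axis of case2 and the x axis of rack, either way round below 0.12 rad) or (x of case2 in the frame of slot1 between 0.027 and 0.045 m and y of case2 in the frame of slot1 between -0.01 and 0.01 m and height (world z) of case2 below 0.03 m and angle between the x axis of case2 and the x axis of rack, either way round below 0.12 rad) or (x of case2 in the frame of slot2 between 0.027 and 0.045 m and y of case2 in the frame of slot2 between -0.01 and 0.01 m and height (world z) of case2 below 0.03 m and angle between the x axis of case2 and the x axis of rack, either way round below 0.12 rad) or (x of case2 in the frame of slot3 between 0.027 and 0.045 m and y of case2 in the frame of slot3 between -0.01 and 0.01 m and height (world z) of case2 below 0.03 m and angle between the x axis of case2 and the x axis of rack, either way round below 0.12 rad)) and ((x of case3 in the frame of slot0 between 0.027 and 0.045 m and y of case3 in the frame of slot0 between -0.01 and 0.01 m and height (world z) of case3 below 0.03 m and angle between the x axis of case3 and the x axis of rack, either way round below 0.12 rad) or (x of case3 in the frame of slot1 between 0.027 and 0.045 m and y of case3 in the frame of slot1 between -0.01 and 0.01 m and height (world z) of case3 below 0.03 m and angle between the x axis of case3 and the x axis of rack, either way round below 0.12 rad) or (x of case3 in the frame of slot2 between 0.027 and 0.045 m and y of case3 in the frame of slot2 between -0.01 and 0.01 m and height (world z) of case3 below 0.03 m and angle between the x axis of case3 and the x axis of rack, either way round below 0.12 rad) or (x of case3 in the frame of slot3 between 0.027 and 0.045 m and y of case3 in the frame of slot3 between -0.01 and 0.01 m and height (world z) of case3 below 0.03 m and angle between the x axis of case3 and the x axis of rack, either way round below 0.12 rad)) and linear speed of each of case0, case1, case2, case3 below 0.02 m/s); the robot touches nothing.
It fails at once if the carton is moved more than 30 mm (distance of carton from where it was at the start of the episode above 0.03 m).
It fails at once if the tape is moved more than 30 mm (distance of tape from where it was at the start of the episode above 0.03 m).
It fails at once if the mug is moved more than 30 mm (distance of mug from where it was at the start of the episode above 0.03 m).
Of case0, case1, case2, case3 only 3 to 4 are there at a start; the rules pass over those that are not, and their reading is None.
At some moment in a run one of case0, case1, case2, case3 may be knocked a few centimetres aside while the robot is not near it.
Once in a run the grip may slacken for a moment while it holds something.
It also fails if it takes over 210 s, if anything falls off the work surface, if the arm or the gripper's body presses on something with over 40 N, if the wrist force passes 120 N, or if a joint passes its speed limit or range.

## Working session

There is one attempt and no reset: what is moved stays moved. The work goes in short steps, Python scripts to look and compute and a tool call to move; the robot and the scene stay as the last step left them, time stands still between calls to the robot, and variables do not carry over. Pictures are saved under pics/ and viewed, about 12 in all and at most 16, crops included, and the job is handed in when it is done.

Besides the shell and the picture viewer there is one more tool, called after ">>>" as a command line: name --argument value ..., lists and objects as JSON in quotes. apply_moves: Moves the arm, as the interface text tells. Its arguments: {"type":"object","properties":{"increments":{"type":"array","items":{"type":"object","properties":{"gripper":{"type":"number"},"delta_pos":{"type":"array","items":{"type":"number"}},"dr":{"type":"array","items":{"type":"number"}}}}}},"required":["increments"]}

```bash
mkdir -p pics; ls; cat > h.py <<'E'
import numpy as np, cv2
from workcell import ctrl
from scipy.spatial.transform import Rotation as R
def cam(n):
    d=ctrl.get_image(n); d['R']=cv2.Rodrigues(np.array(d['rvec'],float))[0]; d['t']=np.array(d['tvec'],float).ravel(); return d
def pts(d):
    z=d['range_z'].astype(float); v,u=np.mgrid[:z.shape[0],:z.shape[1]]; K=d['mtx']
    c=np.stack([(u-K[0,2])/K[0,0]*z,(v-K[1,2])/K[1,1]*z,z],-1)
    w=(c-d['t'])@d['R']; w[z==0]=np.nan; return w
def ray(d,u,v,h):
    K=d['mtx']; r=np.array([(u-K[0,2])/K[0,0],(v-K[1,2])/K[1,1],1.])@d['R']; o=-d['t']@d['R']
    return o+r*(h-o[2])/r[2]
def save(im,n): cv2.imwrite('pics/'+n,im[:,:,::-1])
def st():
    o=ctrl.get_obs(); print(round(o['t'],2),np.round(o['ee_pos'],1),'\n',np.round(R.from_rotvec(o['orientation']).as_matrix(),3),'w',round(o['width'],1),'F',np.round(o['ft_force'],1),np.round(o['qpos'],2)); return o
E
python3 - <<'E'
from h import *
st()
for n in('top','side'):
    d=cam(n); save(d['img'],n+'0.png'); print(n,-d['t']@d['R'],d['R'][2],d['mtx'][0,0])
E
```

```text
pics
0.0 [ 272.7 -561.8  229.9] 
 [[-0.001  0.437 -0.9  ]
 [ 0.001 -0.9   -0.437]
 [-1.    -0.002 -0.   ]] w 87.5 F [-0.4 -0.  -0.1] [-1.14  0.42  1.63 -0.    1.09 -0.02]
top [460.86486767 -17.86111902 981.74631412] [ 0.07118575  0.01883279 -0.99728527] 373.5574758320847
side [458.53222388 793.39462387 570.46429158] [ 0.06065394 -0.84833684 -0.52597121] 367.6268004387166
```

View pics/top0.png

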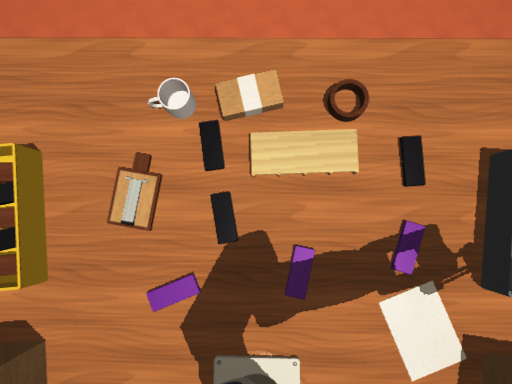

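View pics/side0.png

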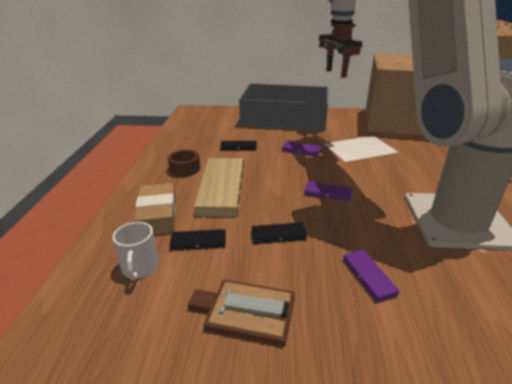

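Top view: black cases at (211,145), (224,217) and (412,161). Purple look-alikes are at (174,292), (300,272) and (408,247). The mirror is at (135,198) with its tab at (142,163), and the rack at (304,152) has its mouth facing the bottom of the image. I'll measure these now, and search the shadow for a possible fourth case.

```bash
cat >> h.py <<'E'
def cases(d,P=None,lo=8,hi=30,vmax=45,show=True):
    P=pts(d) if P is None else P; im=d['img'].astype(int); out=[]
    m=(im.max(2)<vmax)&(P[...,2]>lo)&(P[...,2]<hi)
    m=cv2.morphologyEx(m.astype(np.uint8),cv2.MORPH_OPEN,np.ones((3,3)))
    n,l,s,c=cv2.connectedComponentsWithStats(m)
    for i in range(1,n):
        if s[i,4]<150: continue
        q=P[l==i]; r=cv2.minAreaRect(q[:,:2].astype(np.float32)); (a,b),(w,h),g=r
        if w<h: w,h,g=h,w,g+90
        g=(g+90)%180-90
        out.append((a,b,g,w,h)); 
        if show: print('blk px',np.round(c[i]),'n',s[i,4],'xy',round(a,1),round(b,1),'LW',round(w),round(h),'ang',round(g,1),'z',round(np.median(q[:,2]),1))
    return out
E
python3 - <<'E'
from h import *
d=cam('top'); P=pts(d); im=d['img'].astype(int)
cases(d,P)
# all things raised
m=((P[...,2]>8)&(P[...,2]<120)).astype(np.uint8)
n,l,s,c=cv2.connectedComponentsWithStats(m)
for i in range(1,n):
    if s[i,4]<100: continue
    q=P[l==i]; r=cv2.minAreaRect(q[:,:2].astype(np.float32))
    print(np.round(c[i]),s[i,4],'z',np.round(np.nanpercentile(q[:,2],[5,50,95])),np.round(r[0]),np.round(r[1]),round(r[2],1),'rgb',np.median(im[l==i],0))
for (x0,x1,y0,y1,n) in((85,185,140,240,'mirror'),(235,375,115,190,'rack')):
    save(cv2.resize(d['img'][y0:y1,x0:x1],None,fx=5,fy=5,interpolation=2),n+'.png')
# mirror: points z 12..22
w=P[145:240,95:170]; 
k=(w[...,2]>10)
print(cv2.minAreaRect(w[k][:,:2].astype(np.float32)))
print('leg z', np.round(P[175:230:5,120:150:3,2],0))
E
```

```text
blk px [211. 145.] n 907 xy 648.4 125.2 LW 127 50 ang 8.7 z 17.0
blk px [412. 161.] n 962 xy 611.7 -398.5 LW 126 50 ang 3.8 z 17.6
blk px [490. 220.] n 638 xy 462.1 -588.9 LW 341 6 ang -5.8 z 19.6
blk px [224. 217.] n 949 xy 459.8 88.6 LW 129 51 ang 10.8 z 17.3
[250.  94.] 2408 z [27. 49. 52.] [779.  25.] [ 92. 160.] 14.0 rgb [205. 152.  91.]
[174.  97.] 946 z [15. 59. 90.] [754. 218.] [ 80. 102.] 43.5 rgb [143. 133. 124.]
[348.  99.] 848 z [12. 45. 49.] [ 767. -229.] [99. 99.] 25.7 rgb [85. 45. 27.]
[212. 145.] 982 z [14. 17. 20.] [650. 124.] [130.  52.] 8.5 rgb [27. 26. 27.]
[304. 152.] 4564 z [28. 31. 34.] [ 630. -117.] [115. 273.] 2.3 rgb [226. 192. 122.]
[413. 160.] 1049 z [13. 18. 20.] [ 613. -400.] [130.  54.] 4.0 rgb [29. 28. 29.]
[ 22. 217.] 5738 z [ 16.  46. 108.] [457. 621.] [347. 119.] 5.1 rgb [113.  87.  20.]
[499. 226.] 3442 z [ 14.  60. 104.] [ 461. -590.] [ 10. 347.] 84.6 rgb [34. 33. 34.]
[135. 195.] 2829 z [14. 18. 31.] [530. 320.] [116. 196.] 80.5 rgb [192. 147.  88.]
[224. 217.] 1014 z [14. 17. 20.] [460.  88.] [130.  53.] 10.7 rgb [33.5 32.  33. ]
[408. 247.] 109
[... 358 characters left out ...]
584.] [45. 92.] 42.7 rgb [61. 43. 26.]
[257. 369.] 2075 z [ 9. 11. 34.] [78. -0.] [ 67. 215.] 1.0 rgb [108. 101.  88.]
((529.8389892578125, 319.9910888671875), (115.90827178955078, 195.81326293945312), 80.44095611572266)
leg z [[18. 18. 21. 16. 18. 20. 16. 17. 19. 16.]
 [20. 19. 15. 19. 26. 29. 29. 28. 26. 25.]
 [22. 16. 15. 30. 28. 27. 29. 27. 19. 21.]
 [17. 17. 16. 28. 30. 29. 30. 20. 19. 18.]
 [19. 19. 15. 28. 28. 31. 29. 14. 17. 17.]
 [18. 18. 32. 29. 30. 31. 26. 20. 18. 17.]
 [19. 21. 32. 30. 32. 32. 15. 21. 20. 17.]
 [17. 17. 29. 29. 27. 30. 15. 18. 17. 17.]
 [17. 30. 27. 30. 30. 24. 18. 19. 16. 18.]
 [19. 31. 32. 34. 30. 16. 18. 14. 20. 20.]
 [16. 18. 16. 17. 30. 19. 16. 21. 15. 15.]]
```

View pics/mirror.png

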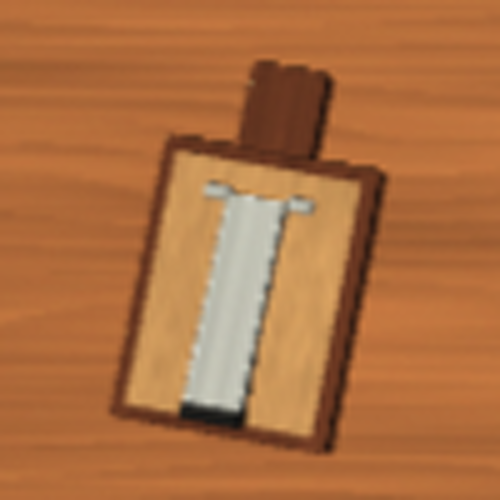

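```bash
python3 - <<'E'
from h import *
d=cam('top'); P=pts(d)
# rack rect from top-of-rack points
w=P[120:185,240:370]; k=(w[...,2]>24); q=w[k]
r=cv2.minAreaRect(q[:,:2].astype(np.float32)); print(r, cv2.boxPoints(r))
# rack angle from back edge: highest x per y bin
y=q[:,1];b=[];f=[]
for y0 in np.arange(-245,15,8):
    s=q[(y>y0)&(y<y0+8)]; b.append((y0+4,s[:,0].max())); f.append((y0+4,s[:,0].min()))
b=np.array(b);f=np.array(f)
pb=np.polyfit(b[:,0],b[:,1],1);print('back',pb,'at -117:',np.polyval(pb,-117)); print(np.round(f).astype(int).tolist()); print('mouth',np.polyfit(f[:,0],f[:,1],1))
# leg axis
l=P[170:232,110:155]; k=(l[...,2]>25)&(l[...,0]<575);q=l[k]
print('leg',cv2.minAreaRect(q[:,:2].astype(np.float32)))
# tab
t=P[150:170,130:155]; k=t[...,2]>8; q=t[k]; print('tab',cv2.minAreaRect(q[:,:2].astype(np.float32)))
t=P[170:235,100:165]; k=t[...,2]>10; q=t[k]; print('frame',cv2.minAreaRect(q[:,:2].astype(np.float32)))
E
```

```text
((629.5698852539062, -117.09004211425781), (113.80496978759766, 273.2265319824219), 2.4501936435699463) [[ 566.8791     16.965698]
 [ 578.55975  -256.01105 ]
 [ 692.2607   -251.14578 ]
 [ 680.58       21.830963]]
back [-4.15550425e-02  6.80538931e+02] at -117: 685.400870600074
[[-241, 582], [-233, 582], [-225, 582], [-217, 581], [-209, 581], [-201, 581], [-193, 581], [-185, 576], [-177, 579], [-169, 579], [-161, 579], [-153, 578], [-145, 578], [-137, 578], [-129, 578], [-121, 573], [-113, 573], [-105, 577], [-97, 578], [-89, 576], [-81, 575], [-73, 575], [-65, 575], [-57, 572], [-49, 570], [-41, 574], [-33, 574], [-25, 574], [-17, 574], [-9, 572], [-1, 572], [7, 569], [15, 567]]
mouth [-4.57164594e-02  5.71062542e+02]
leg ((498.5494079589844, 325.08099365234375), (50.23359298706055, 120.38040161132812), 80.59950256347656)
tab ((602.9793701171875, 310.292236328125), (44.774330139160156, 48.563148498535156), 79.16300964355469)
frame ((508.5793762207031, 323.79156494140625), (116.65166473388672, 153.2335205078125), 80.78458404541016)
```

The mirror crop shows a grey leg with its hinge at the tab end and its black foot at (213,413), and the tab pointing up. Candidates: the black cases listed above against purple (174,292), (300,272) and (408,247). The black ones are the targets, so there are three. Mirror first.

```bash
cat >> h.py <<'E'
def ori(yaw,al):   # yaw of tool y (deg), al: elevation of tool x (deg, -90 = down)
    y=np.array([np.cos(np.radians(yaw)),np.sin(np.radians(yaw)),0]); f=np.cross(y,[0,0,1]); a=np.radians(al)
    x=np.cos(a)*f+np.sin(a)*np.array([0,0,1.]); return np.stack([x,y,np.cross(x,y)],1)
def cur():
    o=ctrl.get_obs(); return np.array(o['ee_pos'],float),R.from_rotvec(o['orientation'])
def emit(poses,p,r,g):
    rows=[]
    for P,Q in poses:
        d=r.inv().apply(P-p)/10; w=(r.inv()*Q).as_rotvec()
        d=np.round(d,2); w=np.round(w,3); m=np.linalg.norm
        if m(d)>4.17 or m(w)>.125: print('! row too big',m(d),m(w))
        rows.append('{"gripper":%g,"delta_pos":%s,"dr":%s}'%(g,d.tolist(),w.tolist()))
        p=p+r.apply(d*10); r=r*R.from_rotvec(w)
    for i in range(0,len(rows),5): print('[',','.join(rows[i:i+5]),']')
    return p,r
def plan(segs,g=100,start=None):
    p,r=start or cur(); p0,r0=p,r; poses=[]
    for pos,yaw,al,n in segs:
        q=R.from_matrix(ori(yaw,al)); pos=np.array(pos,float); w=(r.inv()*q).as_rotvec()
        for i in range(1,n+1): poses.append((p+(pos-p)*i/n, r*R.from_rotvec(w*i/n)))
        p,r=pos,q
    return emit(poses,p0,r0,g)
def arc(c,axis,ang,n,g,start=None):
    p,r=start or cur(); c=np.array(c,float); ax=np.array(axis,float)
    return emit([(c+R.from_rotvec(ax*ang*i/n).apply(p-c),R.from_rotvec(ax*ang*i/n)*r) for i in range(1,n+1)],p,r,g)
E
python3 - <<'E'
from h import *
plan([((520,-100,220),8,-90,13),((445,334,130),80.6,-90,12)])
E
```

```text
[ {"gripper":100,"delta_pos":[0.08, -2.37, -3.26],"dr":[-0.097, -0.0, 0.0]},{"gripper":100,"delta_pos":[0.08, -2.04, -3.48],"dr":[-0.097, -0.0, 0.0]},{"gripper":100,"delta_pos":[0.08, -1.69, -3.66],"dr":[-0.096, -0.0, 0.0]},{"gripper":100,"delta_pos":[0.08, -1.34, -3.8],"dr":[-0.097, -0.0, 0.0]},{"gripper":100,"delta_pos":[0.08, -0.96, -3.91],"dr":[-0.097, -0.0, 0.0]} ]
[ {"gripper":100,"delta_pos":[0.08, -0.57, -3.99],"dr":[-0.097, -0.0, 0.0]},{"gripper":100,"delta_pos":[0.08, -0.19, -4.03],"dr":[-0.097, -0.0, 0.0]},{"gripper":100,"delta_pos":[0.09, 0.2, -4.02],"dr":[-0.097, -0.001, 0.0]},{"gripper":100,"delta_pos":[0.07, 0.6, -3.99],"dr":[-0.096, 0.0, 0.0]},{"gripper":100,"delta_pos":[0.08, 0.97, -3.91],"dr":[-0.097, 0.0, 0.001]} ]
[ {"gripper":100,"delta_pos":[0.08, 1.34, -3.8],"dr":[-0.097, 0.0, -0.0]},{"gripper":100,"delta_pos":[0.07, 1.71, -3.65],"dr":[-0.097, 0.0, -0.0]},{"gripper":100,"delta_pos":[0.08, 2.05, -3.47],"dr":[-0.097, 0.0, -0.0]},{"gripper":100,"delta_pos":[0.75, -0.11, -3.67],"dr":[-0.105, 0.0, -0.0]},{"gripper":100,"delta_pos":[0.75, 0.27, -3.66],"dr":[-0.106, 0.0, -0.0]} ]
[ {"gripper":100,"delta_pos":[0.75, 0.66, -3.61],"dr":[-0.105, 0.0, -0.0]},{"gripper":100,"delta_pos":[0.75, 1.03, -3.53],"dr":[-0.106, 0.0, -0.0]},{"gripper":100,"delta_pos":[0.75, 1.4, -3.39],"dr":[-0.106, 0.0, -0.0]},{"gripper":100,"delta_pos":[0.75, 1.75, -3.23],"dr":[-0.105, 0.0, 0.0]},{"gripper":100,"delta_pos":[0.75, 2.07, -3.02],"dr":[-0.106, 0.0, 0.0]} ]
[ {"gripper":100,"delta_pos":[0.74, 2.39, -2.79],"dr":[-0.105, 0.0, 0.0]},{"gripper":100,"delta_pos":[0.75, 2.67, -2.52],"dr":[-0.106, 0.0, 0.0]},{"gripper":100,"delta_pos":[0.75, 2.91, -2.23],"dr":[-0.106, 0.0, 0.0]},{"gripper":100,"delta_pos":[0.75, 3.14, -1.91],"dr":[-0.105, 0.0, 0.0]},{"gripper":100,"delta_pos":[0.75, 3.32, -1.56],"dr":[-0.106, 0.0, 0.0]} ]
```

>>> apply_moves --increments '[{"gripper": 100, "delta_pos": [0.1, -2.4, -3.3], "dr": [-0.1, 0, 0]}, {"gripper": 100, "delta_pos": [0.1, -2.0, -3.5], "dr": [-0.1, 0, 0]}, {"gripper": 100, "delta_pos": [0.1, -1.7, -3.7], "dr": [-0.1, 0, 0]}, {"gripper": 100, "delta_pos": [0.1, -1.3, -3.8], "dr": [-0.1, 0, 0]}, {"gripper": 100, "delta_pos": [0.1, -1.0, -3.9], "dr": [-0.1, 0, 0]}]'

```text
t: 0.62
ee_pos: [368.0, -381.9, 225.5]
orientation: [1.646, 0.853, -1.646]
ft_force: [0.0, 0.3, 0.1]
width: 87.8
```

>>> apply_moves --increments '[{"gripper": 100, "delta_pos": [0.1, -0.6, -4.0], "dr": [-0.1, 0, 0]}, {"gripper": 100, "delta_pos": [0.1, -0.2, -4.0], "dr": [-0.1, 0, 0]}, {"gripper": 100, "delta_pos": [0.1, 0.2, -4.0], "dr": [-0.1, 0, 0]}, {"gripper": 100, "delta_pos": [0.1, 0.6, -4.0], "dr": [-0.1, 0, 0]}, {"gripper": 100, "delta_pos": [0.1, 1.0, -3.9], "dr": [-0.1, 0, 0]}]'

```text
t: 1.03
ee_pos: [459.0, -202.2, 220.7]
orientation: [1.293, 1.153, -1.293]
ft_force: [0.8, -1.0, 1.0]
width: 87.8
```

>>> apply_moves --increments '[{"gripper": 100, "delta_pos": [0.1, 1.3, -3.8], "dr": [-0.1, 0, 0]}, {"gripper": 100, "delta_pos": [0.1, 1.7, -3.7], "dr": [-0.1, 0, 0]}, {"gripper": 100, "delta_pos": [0.1, 2.0, -3.5], "dr": [-0.1, 0, 0]}, {"gripper": 100, "delta_pos": [0.7, -0.1, -3.7], "dr": [-0.1, 0, 0]}, {"gripper": 100, "delta_pos": [0.7, 0.3, -3.7], "dr": [-0.1, 0, 0]}]'

```text
t: 1.45
ee_pos: [496.7, -20.2, 203.7]
orientation: [0.92, 1.366, -0.919]
ft_force: [-0.3, -0.2, 0.1]
width: 88.1
```

>>> apply_moves --increments '[{"gripper": 100, "delta_pos": [0.7, 0.7, -3.6], "dr": [-0.1, 0, 0]}, {"gripper": 100, "delta_pos": [0.7, 1.0, -3.5], "dr": [-0.1, 0, 0]}, {"gripper": 100, "delta_pos": [0.7, 1.4, -3.4], "dr": [-0.1, 0, 0]}, {"gripper": 100, "delta_pos": [0.7, 1.8, -3.2], "dr": [-0.1, 0, 0]}, {"gripper": 100, "delta_pos": [0.7, 2.1, -3.0], "dr": [-0.1, 0, 0]}]'

```text
t: 1.87
ee_pos: [461.6, 159.6, 168.4]
orientation: [0.536, 1.503, -0.536]
ft_force: [-0.5, 1.1, -0.8]
width: 87.9
```

>>> apply_moves --increments '[{"gripper": 100, "delta_pos": [0.7, 2.4, -2.8], "dr": [-0.1, 0, 0]}, {"gripper": 100, "delta_pos": [0.7, 2.7, -2.5], "dr": [-0.1, 0, 0]}, {"gripper": 100, "delta_pos": [0.7, 2.9, -2.2], "dr": [-0.1, 0, 0]}, {"gripper": 100, "delta_pos": [0.7, 3.1, -1.9], "dr": [-0.1, 0, 0]}, {"gripper": 100, "delta_pos": [0.7, 3.3, -1.6], "dr": [-0.1, 0, 0]}]'

```text
t: 2.28
ee_pos: [432.0, 340.5, 133.3]
orientation: [0.145, 1.566, -0.145]
ft_force: [1.6, 0.8, 0.9]
width: 87.7
```

```bash
python3 - <<'E'
from h import *
st()
# leg grip target: tip centre at mirror x -58, z 24
al=-65; M=ori(80.6,al); tip=np.array([449.9,333.3,24.]); tcp=tip-8*M[:,0]
pre=tcp-60*M[:,0]
print(tcp,pre)
plan([(pre,80.6,al,6),(tcp,80.6,al,4)])
E
```

```text
2.28 [432.  340.5 133.3] 
 [[-0.     0.184  0.983]
 [-0.     0.983 -0.184]
 [-1.    -0.    -0.   ]] w 87.7 F [1.6 0.8 0.9] [ 0.65  0.45  1.86 -0.    0.83 -0.74]
[446.5644527  333.85219627  31.2504623 ] [421.54784798 337.99366833  85.62892952]
[ {"gripper":100,"delta_pos":[0.79, -0.07, -0.16],"dr":[-0.003, -0.073, 0.001]},{"gripper":100,"delta_pos":[0.78, -0.07, -0.22],"dr":[-0.004, -0.072, 0.001]},{"gripper":100,"delta_pos":[0.77, -0.08, -0.28],"dr":[-0.003, -0.073, 0.0]},{"gripper":100,"delta_pos":[0.74, -0.07, -0.33],"dr":[-0.004, -0.073, 0.001]},{"gripper":100,"delta_pos":[0.71, -0.07, -0.39],"dr":[-0.003, -0.073, 0.001]} ]
[ {"gripper":100,"delta_pos":[0.68, -0.07, -0.43],"dr":[-0.003, -0.072, 0.001]},{"gripper":100,"delta_pos":[1.5, 0.0, -0.0],"dr":[-0.0, -0.0, -0.0]},{"gripper":100,"delta_pos":[1.5, -0.0, -0.0],"dr":[-0.0, -0.0, -0.0]},{"gripper":100,"delta_pos":[1.5, -0.0, -0.0],"dr":[-0.0, -0.0, -0.0]},{"gripper":100,"delta_pos":[1.5, -0.0, -0.0],"dr":[-0.0, -0.0, -0.0]} ]
```

>>> apply_moves --increments '[{"gripper": 60, "delta_pos": [0.8, -0.07, -0.16], "dr": [-0.003, -0.073, 0]}, {"gripper": 60, "delta_pos": [0.8, -0.07, -0.2], "dr": [-0.003, -0.073, 0]}, {"gripper": 60, "delta_pos": [0.8, -0.07, -0.3], "dr": [-0.003, -0.073, 0]}, {"gripper": 60, "delta_pos": [0.7, -0.07, -0.3], "dr": [-0.003, -0.073, 0]}, {"gripper": 60, "delta_pos": [0.7, -0.07, -0.4], "dr": [-0.003, -0.073, 0]}]'

```text
t: 2.7
ee_pos: [423.9, 336.9, 94.5]
orientation: [0.104, 1.208, -0.154]
ft_force: [-0.1, -0.7, -0.1]
width: 57.8
```

>>> apply_moves --increments '[{"gripper": 60, "delta_pos": [0.7, -0.07, -0.4], "dr": [-0.003, -0.073, 0]}, {"gripper": 60, "delta_pos": [1.5, 0, 0], "dr": [0, 0, 0]}, {"gripper": 60, "delta_pos": [1.5, 0, 0], "dr": [0, 0, 0]}, {"gripper": 60, "delta_pos": [1.2, 0, 0], "dr": [0, 0, 0]}, {"gripper": 60, "delta_pos": [0, 0, 0], "dr": [0, 0, 0]}]'

```text
t: 3.12
ee_pos: [439.9, 331.7, 48.1]
orientation: [0.094, 1.154, -0.16]
ft_force: [-0.1, -0.9, -0.3]
width: 52.6
```

```bash
python3 - <<'E'
from h import *
st()
al=-65; M=ori(80.6,al); tip=np.array([449.9,333.3,24.]); tcp=tip-8*M[:,0]
plan([(tcp,80.6,al,5)],60)
d=cam('side'); save(cv2.resize(d['img'][220:350,170:330],None,fx=4,fy=4,interpolation=2),'leg.png')
E
```

```text
3.12 [439.9 331.7  48.1] 
 [[ 0.395  0.174  0.902]
 [-0.078  0.985 -0.156]
 [-0.915 -0.008  0.403]] w 52.6 F [-0.1 -0.9 -0.3] [ 0.81  0.58  2.05 -0.91  0.44  0.24]
[ {"gripper":60,"delta_pos":[0.36, 0.07, -0.02],"dr":[-0.001, -0.004, 0.002]},{"gripper":60,"delta_pos":[0.36, 0.07, -0.02],"dr":[-0.002, -0.005, 0.003]},{"gripper":60,"delta_pos":[0.35, 0.06, -0.03],"dr":[-0.001, -0.004, 0.002]},{"gripper":60,"delta_pos":[0.36, 0.07, -0.02],"dr":[-0.001, -0.005, 0.003]},{"gripper":60,"delta_pos":[0.36, 0.07, -0.03],"dr":[-0.002, -0.004, 0.002]} ]
```

View pics/leg.png

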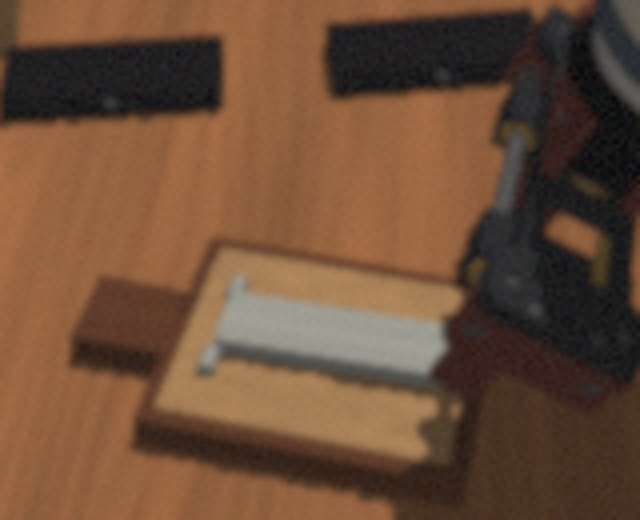

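The fingers straddle the leg at its foot end (about (460,340) in the crop), and the mirror is undisturbed. I'll go down and grip.

>>> apply_moves --increments '[{"gripper": 60, "delta_pos": [0.4, 0.07, 0], "dr": [0, 0, 0]}, {"gripper": 60, "delta_pos": [0.4, 0.07, 0], "dr": [0, 0, 0]}, {"gripper": 60, "delta_pos": [0.4, 0.07, -0.1], "dr": [0, 0, 0]}, {"gripper": 60, "delta_pos": [0.4, 0, 0], "dr": [0, 0, 0]}, {"gripper": 60, "delta_pos": [0.2, 0, 0], "dr": [0, 0, 0]}]'

```text
t: 3.58
ee_pos: [446.9, 333.2, 32.7]
orientation: [0.096, 1.152, -0.159]
ft_force: [0.4, 0.5, 0.5]
width: 52.7
```

>>> apply_moves --increments '[{"gripper": 0, "delta_pos": [0, 0, 0], "dr": [0, 0, 0]}, {"gripper": 0, "delta_pos": [0, 0, 0], "dr": [0, 0, 0]}, {"gripper": 0, "delta_pos": [0, 0, 0], "dr": [0, 0, 0]}, {"gripper": 0, "delta_pos": [0, 0, 0], "dr": [0, 0, 0]}, {"gripper": 0, "delta_pos": [0, 0, 0], "dr": [0, 0, 0]}]'

```text
t: 4.0
ee_pos: [446.8, 333.6, 33.1]
orientation: [0.096, 1.152, -0.158]
ft_force: [1.3, 3.1, -0.6]
width: 29.5
```

```bash
python3 - <<'E'
from h import *
st()
arc((556.4,315.6,24),ori(80.6,-90)[:,1],0.82,15,0)
E
```

```text
4.0 [446.8 333.6  33.1] 
 [[ 0.397  0.173  0.901]
 [-0.075  0.985 -0.156]
 [-0.915 -0.006  0.404]] w 29.5 F [ 1.3  3.1 -0.6] [ 0.8   0.61  2.04 -0.96  0.42  0.28]
[ {"gripper":0,"delta_pos":[-0.53, -0.0, 0.31],"dr":[-0.001, 0.055, -0.0]},{"gripper":0,"delta_pos":[-0.52, -0.01, 0.3],"dr":[0.0, 0.054, -0.001]},{"gripper":0,"delta_pos":[-0.53, 0.0, 0.31],"dr":[-0.001, 0.055, -0.0]},{"gripper":0,"delta_pos":[-0.53, -0.0, 0.3],"dr":[-0.0, 0.055, -0.0]},{"gripper":0,"delta_pos":[-0.52, -0.0, 0.31],"dr":[-0.001, 0.054, -0.001]} ]
[ {"gripper":0,"delta_pos":[-0.53, -0.01, 0.3],"dr":[-0.0, 0.055, -0.0]},{"gripper":0,"delta_pos":[-0.53, 0.0, 0.31],"dr":[-0.001, 0.055, -0.001]},{"gripper":0,"delta_pos":[-0.52, -0.0, 0.3],"dr":[-0.0, 0.054, 0.0]},{"gripper":0,"delta_pos":[-0.53, -0.01, 0.31],"dr":[-0.001, 0.055, -0.0]},{"gripper":0,"delta_pos":[-0.53, 0.0, 0.3],"dr":[-0.0, 0.055, -0.001]} ]
[ {"gripper":0,"delta_pos":[-0.52, -0.0, 0.31],"dr":[-0.001, 0.054, -0.0]},{"gripper":0,"delta_pos":[-0.53, -0.0, 0.3],"dr":[-0.0, 0.055, -0.0]},{"gripper":0,"delta_pos":[-0.53, -0.01, 0.31],"dr":[-0.001, 0.055, -0.001]},{"gripper":0,"delta_pos":[-0.53, 0.0, 0.31],"dr":[-0.0, 0.054, -0.0]},{"gripper":0,"delta_pos":[-0.52, -0.0, 0.3],"dr":[-0.001, 0.055, -0.001]} ]
```

>>> apply_moves --increments '[{"gripper": 0, "delta_pos": [-0.53, 0, 0.31], "dr": [0, 0.055, 0]}, {"gripper": 0, "delta_pos": [-0.53, 0, 0.31], "dr": [0, 0.055, 0]}, {"gripper": 0, "delta_pos": [-0.53, 0, 0.31], "dr": [0, 0.055, 0]}, {"gripper": 0, "delta_pos": [-0.53, 0, 0.31], "dr": [0, 0.055, 0]}, {"gripper": 0, "delta_pos": [-0.53, 0, 0.31], "dr": [0, 0.055, 0]}]'

```text
t: 4.42
ee_pos: [452.3, 331.8, 61.9]
orientation: [0.118, 1.419, -0.15]
ft_force: [2.0, -1.8, -1.0]
width: 29.4
```

>>> apply_moves --increments '[{"gripper": 0, "delta_pos": [-0.53, 0, 0.31], "dr": [0, 0.055, 0]}, {"gripper": 0, "delta_pos": [-0.53, 0, 0.31], "dr": [0, 0.055, 0]}, {"gripper": 0, "delta_pos": [-0.53, 0, 0.31], "dr": [0, 0.055, 0]}, {"gripper": 0, "delta_pos": [-0.53, 0, 0.31], "dr": [0, 0.055, 0]}, {"gripper": 0, "delta_pos": [-0.53, 0, 0.31], "dr": [0, 0.055, 0]}]'

```text
t: 4.83
ee_pos: [466.7, 329.4, 89.1]
orientation: [0.143, 1.693, -0.138]
ft_force: [-0.2, -0.6, -1.4]
width: 29.6
```

>>> apply_moves --increments '[{"gripper": 0, "delta_pos": [-0.53, 0, 0.31], "dr": [0, 0.055, 0]}, {"gripper": 0, "delta_pos": [-0.53, 0, 0.31], "dr": [0, 0.055, 0]}, {"gripper": 0, "delta_pos": [-0.53, 0, 0.31], "dr": [0, 0.055, 0]}, {"gripper": 0, "delta_pos": [-0.53, 0, 0.31], "dr": [0, 0.055, 0]}, {"gripper": 0, "delta_pos": [-0.53, 0, 0.31], "dr": [0, 0.055, 0]}]'

```text
t: 5.25
ee_pos: [487.5, 325.8, 111.2]
orientation: [0.168, 1.967, -0.122]
ft_force: [-2.3, 1.6, 0.4]
width: 29.5
```

```bash
python3 - <<'E'
from h import *
st()
d=cam('side'); save(cv2.resize(d['img'][180:350,150:350],None,fx=3,fy=3,interpolation=2),'leg2.png')
P=pts(cam('top')); t=P[140:235,90:170]; k=(t[...,2]>10)&(t[...,2]<24); q=t[k]; print('frame',cv2.minAreaRect(q[:,:2].astype(np.float32)))
E
```

```text
5.25 [487.5 325.8 111.2] 
 [[-0.386  0.175  0.906]
 [ 0.061  0.985 -0.164]
 [-0.92  -0.008 -0.391]] w 29.5 F [-2.3  1.6  0.4] [ 0.45  0.67  1.58  0.24  1.23 -1.06]
frame ((533.3560791015625, 316.4283752441406), (115.30663299560547, 195.5544891357422), 79.94097137451172)
```

View pics/leg2.png

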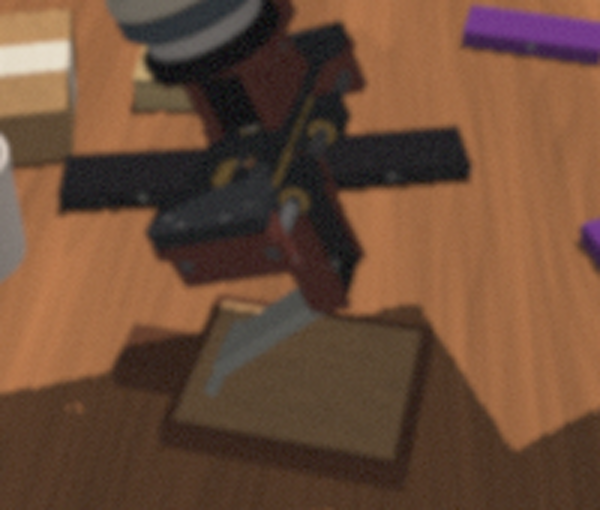

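The leg is open (crop (300,310) down to the hinge at (215,385)) and the mirror still lies flat. I'll nudge to the stop, then release and back off.

>>> apply_moves --increments '[{"gripper": 0, "delta_pos": [-0.3, 0, 0.17], "dr": [0, 0.03, 0]}, {"gripper": 0, "delta_pos": [-0.2, 0, 0.1], "dr": [0, 0.02, 0]}, {"gripper": 0, "delta_pos": [0, 0, 0], "dr": [0, 0, 0]}, {"gripper": 0, "delta_pos": [0, 0, 0], "dr": [0, 0, 0]}, {"gripper": 60, "delta_pos": [0, 0, 0], "dr": [0, 0, 0]}]'

```text
t: 5.77
ee_pos: [492.1, 325.3, 114.2]
orientation: [0.172, 2.012, -0.12]
ft_force: [0.2, -0.3, -0.1]
width: 33.0
```

>>> apply_moves --increments '[{"gripper": 70, "delta_pos": [0, 0, 0], "dr": [0, 0, 0]}, {"gripper": 70, "delta_pos": [0, 0, 0], "dr": [0, 0, 0]}, {"gripper": 70, "delta_pos": [-2, 0, 0], "dr": [0, 0, 0]}, {"gripper": 70, "delta_pos": [-4, 0, 0], "dr": [0, 0, 0]}, {"gripper": 70, "delta_pos": [-4, 0, 0], "dr": [0, 0, 0]}]'

```text
t: 6.18
ee_pos: [534.3, 318.0, 204.5]
orientation: [0.171, 2.016, -0.121]
ft_force: [2.0, 0.6, -0.2]
width: 61.4
```

```bash
python3 - <<'E'
from h import *
st()
d=cam('top'); P=pts(d)
t=P[140:235,80:175]; k=(t[...,2]>10)&(t[...,2]<24); q=t[k]; print('frame',cv2.minAreaRect(q[:,:2].astype(np.float32)))
k=(t[...,2]>35)&(t[...,2]<130); q=t[k]; print(len(q), np.nanmax(q[:,2]) if len(q) else 0); print(np.round(q[np.argsort(q[:,2])][::-12]))
save(cv2.resize(d['img'][120:250,80:240],None,fx=4,fy=4,interpolation=2),'m3.png')
E
```

```text
6.18 [534.3 318.  204.5] 
 [[-0.43   0.174  0.886]
 [ 0.067  0.985 -0.161]
 [-0.9   -0.01  -0.435]] w 61.4 F [ 2.   0.6 -0.2] [ 0.41  0.63  1.42  0.23  1.49 -1.05]
frame ((533.051513671875, 316.6284484863281), (117.16732788085938, 196.1242218017578), 79.90495300292969)
455 109.60999378072468
[[479. 313. 110.]
 [477. 333. 108.]
 [479. 312. 107.]
 [479. 341. 106.]
 [475. 315. 104.]
 [472. 313. 103.]
 [484. 314. 102.]
 [484. 310. 100.]
 [489. 323.  98.]
 [489. 314.  96.]
 [494. 320.  94.]
 [496. 337.  92.]
 [494. 309.  90.]
 [504. 330.  88.]
 [501. 316.  86.]
 [506. 331.  85.]
 [502. 307.  83.]
 [507. 318.  81.]
 [512. 316.  79.]
 [514. 327.  76.]
 [514. 320.  75.]
 [517. 309.  72.]
 [519. 317.  70.]
 [522. 333.  69.]
 [520. 314.  66.]
 [522. 312.  64.]
 [527. 323.  62.]
 [528. 311.  60.]
 [530. 305.  57.]
 [518. 305.  56.]
 [533. 301.  54.]
 [541. 328.  51.]
 [536. 308.  50.]
 [526. 303.  46.]
 [532. 302.  44.]
 [544. 300.  42.]
 [550. 314.  40.]
 [550. 302.  37.]]
```

View pics/m3.png

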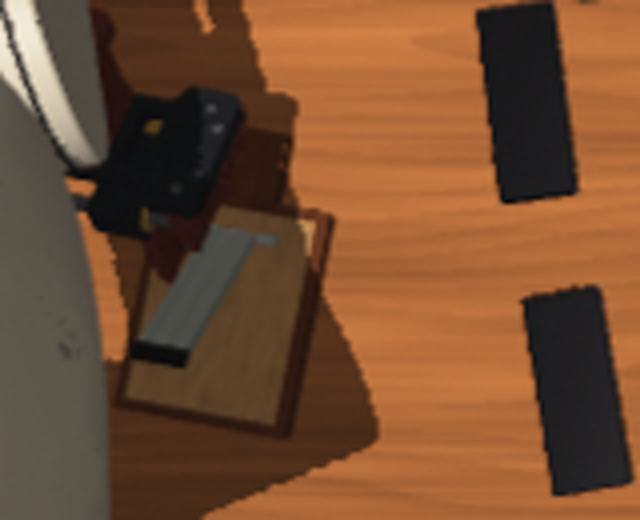

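The leg is at about 45°, so it is at its stop. The mirror lies flat with its axis at −10°. I'll fit the arm kinematics from the logged poses so I can check joint limits for the 115° raise.

```bash
cat > kin.py <<'E'
import numpy as np
from scipy.optimize import least_squares
from scipy.spatial.transform import Rotation as R
def fk(q,p):
    h,L1,L2,L3,a,b,_=p; E=R.from_euler
    r=E('z',q[0]); x=np.array([0,0,h])+r.apply([a,0,0])
    r=r*E('y',q[1]); x=x+r.apply([0,0,L1]); r=r*E('y',q[2]); x=x+r.apply([b,0,L2])
    r=r*E('z',q[3])*E('y',q[4]); x=x+r.apply([0,0,L3]); r=r*E('z',q[5])
    return x,r  # r z-axis = tool x
D=[([-1.138,.423,1.63,0,1.089,-.019],[272.9,-562.3,230.7]),([.65,.45,1.86,0,.83,-.74],[432,340.5,133.3]),
([.81,.58,2.05,-.91,.44,.24],[439.9,331.7,48.1]),([.8,.61,2.04,-.96,.42,.28],[446.8,333.6,33.1]),
([.45,.67,1.58,.24,1.23,-1.06],[487.5,325.8,111.2]),([.41,.63,1.42,.23,1.49,-1.05],[534.3,318,204.5])]
fun=lambda p:np.concatenate([fk(q,p)[0]-x for q,x in D]+[[(p[4])*.05,p[5]*.05]])
s=least_squares(fun,[300,400,400,200,0,0,0]); PAR=s.x
# tool axes: columns x,y,z of TCP = r * C
C=fk(D[1][0],PAR)[1].as_matrix().T@np.array([[0,.184,.983],[0,.983,-.184],[-1,0,0]])
C=R.from_matrix(np.round(C))
LO=np.array([-3,-.9,.09,-1.31,.11,-2.54]);HI=np.array([3,2.11,2.58,4.45,2.69,2.54])
def ik(pos,M,q0):
    def f(q):
        x,r=fk(q,PAR); return np.r_[(x-pos)/100,((r*C).inv()*R.from_matrix(M)).as_rotvec()]
    s=least_squares(f,np.clip(q0,LO+.01,HI-.01),bounds=(LO,HI)); return s.x,np.abs(s.fun).max()
if __name__=='__main__': print(np.round(PAR,1),np.round(fun(PAR),1)); print(C.as_matrix())
E
python3 kin.py; python3 - <<'E'
from kin import *
from h import ori
o=np.array([510.6,320.5,0])
def sim(tag,o,mx,a0,a1,turn=115):
    # mirror heading mx deg; tool rotates a0->a1 as mirror rotates 0->115
    f=np.array([np.cos(np.radians(mx)),np.sin(np.radians(mx)),0]); up=np.array([0,0,1.])
    q=np.array([.4,.6,1.5,.2,1.4,-1.]); pb=o-75*f; print(tag)
    qp=None
    for A in range(0,116,5):
        a=np.radians(A); X=np.cos(a)*f+np.sin(a)*up; Z=-np.sin(a)*f+np.cos(a)*up
        if A<=90: t=pb+178*X+9*Z
        else: t=pb-18*f+178*X-9*Z
        al=a0+(a1-a0)*A/115
        M=ori(mx+90,al); qn,e=ik(t-0*M[:,0],M,q)
        if A%10==0 or e>.01: print(A,np.round(t),'al',round(al),np.round(qn,2),'err',round(e,3),'dq',np.round(np.abs(qn-q).max(),2) if qp is not None else '')
        qp=q=qn
sim('as is -110..5',o,-10,-110,5)
sim('as is -110..-40',o,-10,-110,-40)
E
```

```text
[309.2 555.2 481.6 294.6   4.9  75.6   0. ] [-11.   -4.5  -0.2   7.3  -6.5   0.9   5.8  -7.2  -1.6   6.9  -7.7   1.2
   9.8 -12.3   0.1   1.9 -11.9  -0.5   0.2   3.8]
[[ 0. -1.  0.]
 [ 0.  0. -1.]
 [ 1.  0.  0.]]
as is -110..5
0 [612. 303.   9.] al -110 [ 0.38  0.91  1.35  0.2   1.19 -1.12] err 0.0 dq 
10 [608. 303.  40.] al -100 [ 0.42  0.8   1.48  0.11  1.02 -1.04] err 0.0 dq 0.08
20 [598. 305.  69.] al -90 [ 0.47  0.69  1.6   0.    0.85 -0.92] err 0.0 dq 0.08
30 [584. 308.  97.] al -80 [ 0.54  0.6   1.72 -0.18  0.7  -0.73] err 0.0 dq 0.11
40 [565. 311. 121.] al -70 [ 0.61  0.52  1.83 -0.45  0.59 -0.43] err 0.0 dq 0.17
50 [543. 315. 142.] al -60 [ 0.71  0.47  1.94 -0.84  0.55  0.  ] err 0.0 dq 0.23
60 [517. 319. 159.] al -50 [ 0.82  0.45  2.03 -1.22  0.61  0.45] err 0.0 dq 0.21
65 [503. 322. 165.] al -45 [ 0.87  0.45  2.06 -1.31  0.68  0.58] err 0.019 dq 0.13
70 [488. 324. 170.] al -40 [ 0.93  0.45  2.06 -1.31  0.77  0.63] err 0.061 dq 0.09
75 [474. 327. 174.] al -35 [ 0.99  0.47  2.06 -1.31  0.86  0.68] err 0.096 dq 0.09
80 [458. 330. 177.] al -30 [ 1.05  0.5   2.06 -1.31  0.96  0
[... 882 characters left out ...]
0.48  0.65  1.6   0.02  0.92 -0.93] err 0.0 dq 0.04
40 [565. 311. 121.] al -86 [ 0.53  0.57  1.69 -0.07  0.83 -0.83] err 0.0 dq 0.06
50 [543. 315. 142.] al -80 [ 0.58  0.49  1.78 -0.18  0.75 -0.68] err 0.0 dq 0.08
60 [517. 319. 159.] al -73 [ 0.66  0.43  1.86 -0.34  0.68 -0.5 ] err 0.0 dq 0.1
70 [488. 324. 170.] al -67 [ 0.74  0.38  1.94 -0.53  0.64 -0.25] err 0.0 dq 0.13
80 [458. 330. 177.] al -61 [ 0.84  0.35  2.02 -0.75  0.64  0.03] err 0.0 dq 0.14
90 [428. 335. 178.] al -55 [ 0.95  0.34  2.09 -0.97  0.67  0.32] err 0.0 dq 0.15
100 [397. 340. 177.] al -49 [ 1.06  0.36  2.14 -1.14  0.75  0.58] err 0.0 dq 0.13
110 [367. 346. 170.] al -43 [ 1.19  0.4   2.18 -1.26  0.85  0.81] err 0.0 dq 0.11
```

```bash
python3 - <<'E'
from h import *
M=ori(80,-110); t=np.array([614,302.3,13.]); pre=t-80*M[:,0]
s=plan([(pre,80,-110,5)],70); print(); plan([(t,80,-110,5)],70,start=s)
E
```

```text
[ {"gripper":70,"delta_pos":[1.39, -0.07, 2.91],"dr":[-0.001, -0.018, 0.0]},{"gripper":70,"delta_pos":[1.45, -0.07, 2.88],"dr":[-0.0, -0.018, 0.0]},{"gripper":70,"delta_pos":[1.5, -0.07, 2.85],"dr":[-0.001, -0.017, 0.001]},{"gripper":70,"delta_pos":[1.54, -0.08, 2.83],"dr":[-0.0, -0.018, -0.0]},{"gripper":70,"delta_pos":[1.6, -0.07, 2.8],"dr":[-0.001, -0.018, -0.0]} ]

[ {"gripper":70,"delta_pos":[1.6, -0.0, -0.0],"dr":[0.0, 0.0, -0.0]},{"gripper":70,"delta_pos":[1.6, -0.0, -0.0],"dr":[0.0, 0.0, -0.0]},{"gripper":70,"delta_pos":[1.6, -0.0, -0.0],"dr":[0.0, 0.0, -0.0]},{"gripper":70,"delta_pos":[1.6, -0.0, -0.0],"dr":[0.0, 0.0, -0.0]},{"gripper":70,"delta_pos":[1.6, -0.0, -0.0],"dr":[0.0, 0.0, -0.0]} ]
```

>>> apply_moves --increments '[{"gripper": 70, "delta_pos": [1.4, -0.07, 2.9], "dr": [0, -0.018, 0]}, {"gripper": 70, "delta_pos": [1.45, -0.07, 2.9], "dr": [0, -0.018, 0]}, {"gripper": 70, "delta_pos": [1.5, -0.07, 2.85], "dr": [0, -0.018, 0]}, {"gripper": 70, "delta_pos": [1.5, -0.07, 2.8], "dr": [0, -0.018, 0]}, {"gripper": 70, "delta_pos": [1.6, -0.07, 2.8], "dr": [0, -0.018, 0]}]'

```text
t: 6.65
ee_pos: [634.7, 296.2, 78.1]
orientation: [0.164, 1.921, -0.125]
ft_force: [0.5, 0.4, 0.5]
width: 61.8
```

>>> apply_moves --increments '[{"gripper": 70, "delta_pos": [1.6, 0, 0], "dr": [0, 0, 0]}, {"gripper": 70, "delta_pos": [1.6, 0, 0], "dr": [0, 0, 0]}, {"gripper": 70, "delta_pos": [1, 0, 0], "dr": [0, 0, 0]}, {"gripper": 70, "delta_pos": [0, 0, 0], "dr": [0, 0, 0]}, {"gripper": 70, "delta_pos": [0, 0, 0], "dr": [0, 0, 0]}]'

```text
t: 7.07
ee_pos: [618.9, 298.8, 39.8]
orientation: [0.164, 1.924, -0.125]
ft_force: [0.3, 0.0, -0.5]
width: 61.6
```

```bash
python3 - <<'E'
from h import *
st(); d=cam('top'); save(cv2.resize(d['img'][100:250,70:250],None,fx=4,fy=4,interpolation=2),'tab.png')
plan([((614,302.3,13),80,-110,5)],70)
E
```

```text
7.07 [618.9 298.8  39.8] 
 [[-0.346  0.175  0.922]
 [ 0.054  0.985 -0.166]
 [-0.937 -0.008 -0.35 ]] w 61.6 F [ 0.3  0.  -0.5] [ 0.36  0.88  1.33  0.18  1.25 -1.12]
[ {"gripper":70,"delta_pos":[0.56, 0.05, 0.08],"dr":[-0.001, -0.001, 0.001]},{"gripper":70,"delta_pos":[0.56, 0.05, 0.07],"dr":[-0.0, -0.002, 0.002]},{"gripper":70,"delta_pos":[0.56, 0.05, 0.08],"dr":[-0.001, -0.001, 0.001]},{"gripper":70,"delta_pos":[0.56, 0.04, 0.07],"dr":[-0.001, -0.002, 0.001]},{"gripper":70,"delta_pos":[0.56, 0.05, 0.08],"dr":[-0.0, -0.001, 0.001]} ]
```

View pics/tab.png

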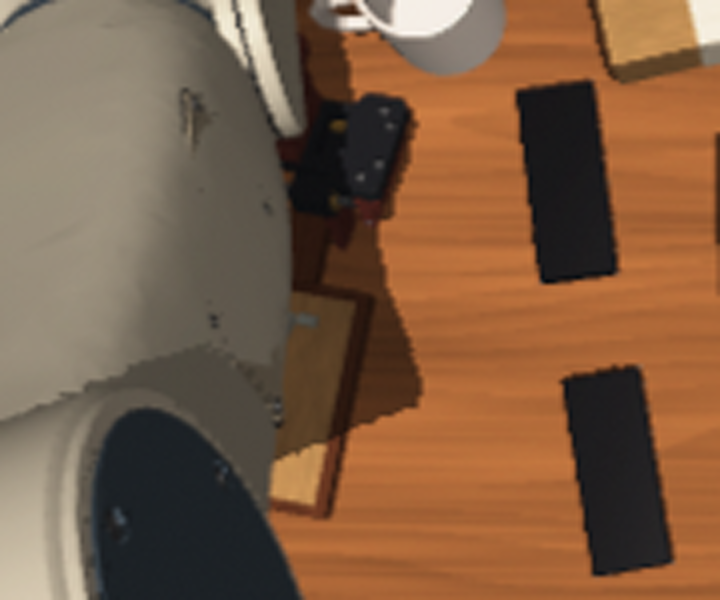

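The gripper (375,150) is over the tab and clear of the mug (430,40). Grip now.

>>> apply_moves --increments '[{"gripper": 70, "delta_pos": [0.6, 0.05, 0.08], "dr": [0, 0, 0]}, {"gripper": 70, "delta_pos": [0.6, 0.05, 0.08], "dr": [0, 0, 0]}, {"gripper": 70, "delta_pos": [0.6, 0.05, 0.08], "dr": [0, 0, 0]}, {"gripper": 70, "delta_pos": [0.5, 0.05, 0.08], "dr": [0, 0, 0]}, {"gripper": 70, "delta_pos": [0.5, 0.05, 0.08], "dr": [0, 0, 0]}]'

```text
t: 7.53
ee_pos: [613.4, 302.0, 11.5]
orientation: [0.164, 1.924, -0.125]
ft_force: [0.2, -0.8, 2.5]
width: 61.3
```

>>> apply_moves --increments '[{"gripper": 0, "delta_pos": [0, 0, 0], "dr": [0, 0, 0]}, {"gripper": 0, "delta_pos": [0, 0, 0], "dr": [0, 0, 0]}, {"gripper": 0, "delta_pos": [0, 0, 0], "dr": [0, 0, 0]}, {"gripper": 0, "delta_pos": [0, 0, 0], "dr": [0, 0, 0]}, {"gripper": 0, "delta_pos": [0, 0, 0], "dr": [0, 0, 0]}]'

```text
t: 7.95
ee_pos: [613.7, 302.0, 12.0]
orientation: [0.165, 1.923, -0.125]
ft_force: [0.5, 0.9, -0.8]
width: 40.0
```

```bash
cat >> h.py <<'E'
F=np.array([.985,-.174,0]);UP=np.array([0,0,1.]); PB=np.array([436.7,333.5,0.])
def tabpos(A,tc):  # tcp in plane: tc = tcp offset in mirror frame (x from bottom front corner, z)
    a=np.radians(A); X=np.cos(a)*F+np.sin(a)*UP; Z=-np.sin(a)*F+np.cos(a)*UP
    return PB+tc[0]*X+tc[1]*Z if A<=90 else PB-18*F+tc[0]*X+(tc[1]-18)*Z
def raise_(sched,tc,g=0,start=None,yaw=80.0):
    p,r=start or cur(); Y=ori(yaw,-90)[:,1]
    return emit([(tabpos(A,tc),R.from_matrix(ori(yaw,al))) for A,al in sched],p,r,g)
E
python3 - <<'E'
from h import *
o=st(); p=np.array(o['ee_pos']); tc=((p-PB)@F,p[2]); print(tc)
raise_([(A,-110) for A in np.linspace(3,30,10)],tc)
E
```

```text
7.95 [613.7 302.   12. ] 
 [[-0.346  0.175  0.922]
 [ 0.054  0.984 -0.167]
 [-0.937 -0.008 -0.35 ]] w 40.0 F [ 0.5  0.9 -0.8] [ 0.36  0.91  1.34  0.19  1.21 -1.12]
(np.float64(179.77692019644388), np.float64(11.966748820298177))
[ {"gripper":0,"delta_pos":[-0.85, 0.01, -0.4],"dr":[-0.004, -0.008, 0.007]},{"gripper":0,"delta_pos":[-0.83, 0.0, -0.45],"dr":[-0.0, -0.0, -0.0]},{"gripper":0,"delta_pos":[-0.81, 0.0, -0.49],"dr":[-0.0, -0.0, -0.0]},{"gripper":0,"delta_pos":[-0.78, 0.01, -0.53],"dr":[-0.0, -0.0, -0.0]},{"gripper":0,"delta_pos":[-0.75, -0.0, -0.57],"dr":[-0.0, -0.0, -0.0]} ]
[ {"gripper":0,"delta_pos":[-0.72, -0.0, -0.62],"dr":[-0.0, -0.0, -0.0]},{"gripper":0,"delta_pos":[-0.68, -0.0, -0.64],"dr":[-0.0, -0.0, -0.0]},{"gripper":0,"delta_pos":[-0.65, -0.0, -0.68],"dr":[-0.0, -0.0, -0.0]},{"gripper":0,"delta_pos":[-0.62, -0.0, -0.72],"dr":[-0.0, -0.0, -0.0]},{"gripper":0,"delta_pos":[-0.57, -0.0, -0.75],"dr":[-0.0, -0.0, -0.0]} ]
```

>>> apply_moves --increments '[{"gripper": 0, "delta_pos": [-0.85, 0, -0.4], "dr": [0, 0, 0]}, {"gripper": 0, "delta_pos": [-0.83, 0, -0.45], "dr": [0, 0, 0]}, {"gripper": 0, "delta_pos": [-0.8, 0, -0.5], "dr": [0, 0, 0]}, {"gripper": 0, "delta_pos": [-0.78, 0, -0.53], "dr": [0, 0, 0]}, {"gripper": 0, "delta_pos": [-0.75, 0, -0.57], "dr": [0, 0, 0]}]'

```text
t: 8.37
ee_pos: [604.9, 303.9, 59.6]
orientation: [0.164, 1.923, -0.125]
ft_force: [-0.1, 0.6, -4.8]
width: 39.8
```

>>> apply_moves --increments '[{"gripper": 0, "delta_pos": [-0.72, 0, -0.6], "dr": [0, 0, 0]}, {"gripper": 0, "delta_pos": [-0.68, 0, -0.65], "dr": [0, 0, 0]}, {"gripper": 0, "delta_pos": [-0.65, 0, -0.7], "dr": [0, 0, 0]}, {"gripper": 0, "delta_pos": [-0.6, 0, -0.7], "dr": [0, 0, 0]}, {"gripper": 0, "delta_pos": [-0.57, 0, -0.75], "dr": [0, 0, 0]}]'

```text
t: 8.78
ee_pos: [584.3, 307.9, 101.2]
orientation: [0.164, 1.923, -0.125]
ft_force: [0.5, -0.0, -4.4]
width: 39.5
```

```bash
python3 - <<'E'
from h import *
st(); d=cam('side'); save(cv2.resize(d['img'][200:360,150:350],None,fx=4,fy=4,interpolation=2),'r1.png')
P=pts(d); 
for v in range(270,340,10): print(v,[tuple(np.round(P[v,u]).astype(int)) if P[v,u,2]==P[v,u,2] else None for u in range(190,311,15)])
E
```

```text
8.78 [584.3 307.9 101.2] 
 [[-0.346  0.175  0.922]
 [ 0.054  0.985 -0.166]
 [-0.937 -0.008 -0.35 ]] w 39.5 F [ 0.5 -0.  -4.4] [ 0.38  0.76  1.4   0.19  1.29 -1.09]
270 [(np.int64(647), np.int64(222), np.int64(2)), (np.int64(583), np.int64(337), np.int64(118)), (np.int64(563), np.int64(309), np.int64(92)), (np.int64(537), np.int64(297), np.int64(82)), (np.int64(508), np.int64(308), np.int64(94)), (np.int64(481), np.int64(314), np.int64(102)), (np.int64(454), np.int64(318), np.int64(107)), (np.int64(428), np.int64(324), np.int64(115)), (np.int64(389), np.int64(206), np.int64(2))]
280 [(np.int64(641), np.int64(250), np.int64(1)), (np.int64(610), np.int64(246), np.int64(-1)), (np.int64(560), np.int64(330), np.int64(88)), (np.int64(533), np.int64(330), np.int64(90)), (np.int64(506), np.int64(334), np.int64(96)), (np.int64(479), np.int64(340), np.int64(103)), (np.int64(454), np.int64(344), np.int64(109)), (np.int64(429), np.int64(350), np.int64(117)), (np.int64(390), np.int64(234), np.int64(1))]
290 [(np.int64(635), np.int64(276), np.int64(0)), (np.int64(604), np.int64(276), np.int64(2)), 
[... 1275 characters left out ...]
, np.int64(2)), (np.int64(535), np.int64(344), np.int64(1)), (np.int64(503), np.int64(380), np.int64(48)), (np.int64(478), np.int64(371), np.int64(40)), (np.int64(451), np.int64(358), np.int64(25)), (np.int64(423), np.int64(336), np.int64(0)), (np.int64(395), np.int64(335), np.int64(0))]
330 [(np.int64(614), np.int64(371), np.int64(1)), (np.int64(586), np.int64(370), np.int64(2)), (np.int64(559), np.int64(367), np.int64(0)), (np.int64(532), np.int64(366), np.int64(1)), (np.int64(505), np.int64(365), np.int64(2)), (np.int64(477), np.int64(385), np.int64(30)), (np.int64(451), np.int64(378), np.int64(24)), (np.int64(424), np.int64(359), np.int64(0)), (np.int64(396), np.int64(357), np.int64(1))]
```

View pics/r1.png

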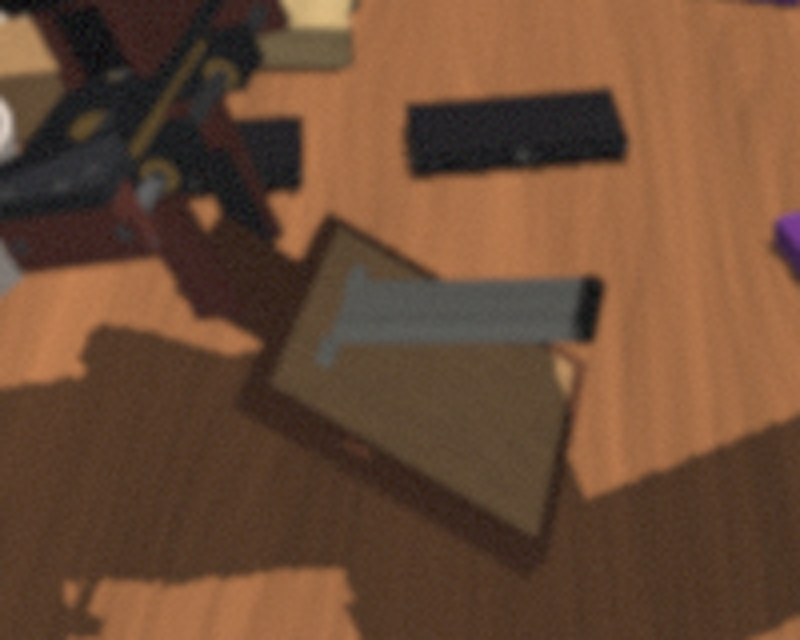

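Depth shows the back sloping about 29° with the bottom still on the table, so the tab pivots in the grip. I'll continue the arc, turning the tool along with it.

```bash
python3 - <<'E'
from h import *
raise_(list(zip(np.linspace(33,90,20),np.linspace(-107,-58,20))),(179.8,12))
E
```

```text
[ {"gripper":0,"delta_pos":[-0.31, -0.1, -0.66],"dr":[-0.003, -0.06, 0.006]},{"gripper":0,"delta_pos":[-0.54, 0.0, -0.78],"dr":[0.0, -0.045, 0.0]},{"gripper":0,"delta_pos":[-0.53, 0.0, -0.78],"dr":[0.0, -0.045, 0.0]},{"gripper":0,"delta_pos":[-0.53, 0.0, -0.78],"dr":[0.0, -0.045, 0.0]},{"gripper":0,"delta_pos":[-0.52, 0.0, -0.79],"dr":[0.0, -0.045, 0.0]} ]
[ {"gripper":0,"delta_pos":[-0.51, 0.0, -0.79],"dr":[0.0, -0.045, 0.0]},{"gripper":0,"delta_pos":[-0.51, 0.0, -0.8],"dr":[0.0, -0.045, 0.0]},{"gripper":0,"delta_pos":[-0.5, 0.0, -0.8],"dr":[0.0, -0.045, 0.0]},{"gripper":0,"delta_pos":[-0.49, 0.0, -0.8],"dr":[0.0, -0.045, 0.0]},{"gripper":0,"delta_pos":[-0.49, 0.0, -0.8],"dr":[0.0, -0.045, 0.0]} ]
[ {"gripper":0,"delta_pos":[-0.49, 0.0, -0.81],"dr":[0.0, -0.045, 0.0]},{"gripper":0,"delta_pos":[-0.48, 0.01, -0.82],"dr":[0.0, -0.045, 0.0]},{"gripper":0,"delta_pos":[-0.47, -0.0, -0.82],"dr":[0.0, -0.045, 0.0]},{"gripper":0,"delta_pos":[-0.46, -0.0, -0.82],"dr":[0.0, -0.045, 0.0]},{"gripper":0,"delta_pos":[-0.46, -0.0, -0.82],"dr":[0.0, -0.045, 0.0]} ]
[ {"gripper":0,"delta_pos":[-0.46, -0.0, -0.83],"dr":[0.0, -0.045, 0.0]},{"gripper":0,"delta_pos":[-0.45, -0.0, -0.83],"dr":[0.0, -0.045, 0.0]},{"gripper":0,"delta_pos":[-0.44, -0.0, -0.83],"dr":[0.0, -0.045, 0.0]},{"gripper":0,"delta_pos":[-0.43, -0.0, -0.84],"dr":[0.0, -0.045, 0.0]},{"gripper":0,"delta_pos":[-0.43, -0.0, -0.84],"dr":[0.0, -0.045, 0.0]} ]
```

>>> apply_moves --increments '[{"gripper": 0, "delta_pos": [-0.45, 0, -0.75], "dr": [0, -0.05, 0]}, {"gripper": 0, "delta_pos": [-0.54, 0, -0.78], "dr": [0, -0.045, 0]}, {"gripper": 0, "delta_pos": [-0.53, 0, -0.78], "dr": [0, -0.045, 0]}, {"gripper": 0, "delta_pos": [-0.53, 0, -0.78], "dr": [0, -0.045, 0]}, {"gripper": 0, "delta_pos": [-0.52, 0, -0.79], "dr": [0, -0.045, 0]}]'

```text
t: 9.25
ee_pos: [554.0, 313.4, 135.7]
orientation: [0.144, 1.692, -0.138]
ft_force: [-0.3, 0.3, -4.5]
width: 39.8
```

>>> apply_moves --increments '[{"gripper": 0, "delta_pos": [-0.51, 0, -0.79], "dr": [0, -0.045, 0]}, {"gripper": 0, "delta_pos": [-0.51, 0, -0.8], "dr": [0, -0.045, 0]}, {"gripper": 0, "delta_pos": [-0.5, 0, -0.8], "dr": [0, -0.045, 0]}, {"gripper": 0, "delta_pos": [-0.49, 0, -0.8], "dr": [0, -0.045, 0]}, {"gripper": 0, "delta_pos": [-0.49, 0, -0.8], "dr": [0, -0.045, 0]}]'

```text
t: 9.67
ee_pos: [515.3, 320.3, 162.0]
orientation: [0.123, 1.469, -0.149]
ft_force: [-0.2, 0.1, -5.0]
width: 39.7
```

>>> apply_moves --increments '[{"gripper": 0, "delta_pos": [-0.49, 0, -0.81], "dr": [0, -0.045, 0]}, {"gripper": 0, "delta_pos": [-0.48, 0, -0.82], "dr": [0, -0.045, 0]}, {"gripper": 0, "delta_pos": [-0.47, 0, -0.82], "dr": [0, -0.045, 0]}, {"gripper": 0, "delta_pos": [-0.46, 0, -0.82], "dr": [0, -0.045, 0]}, {"gripper": 0, "delta_pos": [-0.46, 0, -0.82], "dr": [0, -0.045, 0]}]'

```text
t: 10.08
ee_pos: [471.5, 328.0, 177.4]
orientation: [0.103, 1.244, -0.158]
ft_force: [-0.1, -0.5, -5.0]
width: 39.8
```

```bash
python3 - <<'E'
from h import *
st(); d=cam('side'); save(cv2.resize(d['img'][180:360,150:390],None,fx=3,fy=3,interpolation=2),'r2.png')
print('expect',tabpos(75,(179.8,12)))
raise_(list(zip(np.linspace(78,105,10),np.linspace(-68,-50,10))),(179.8,12))
E
```

```text
10.08 [471.5 328.  177.4] 
 [[ 0.312  0.176  0.934]
 [-0.063  0.984 -0.164]
 [-0.948 -0.008  0.318]] w 39.8 F [-0.1 -0.5 -5. ] [ 0.72  0.36  1.93 -0.41  0.7  -0.38]
expect [471.12038608 327.41964754 176.77929211]
[ {"gripper":0,"delta_pos":[-0.38, 0.01, -0.63],"dr":[0.002, -0.06, 0.009]},{"gripper":0,"delta_pos":[-0.45, 0.0, -0.83],"dr":[-0.0, -0.035, 0.0]},{"gripper":0,"delta_pos":[-0.44, 0.0, -0.84],"dr":[-0.0, -0.035, 0.0]},{"gripper":0,"delta_pos":[-0.43, 0.0, -0.84],"dr":[-0.0, -0.034, 0.0]},{"gripper":0,"delta_pos":[-0.4, 0.0, -0.85],"dr":[-0.0, -0.035, 0.0]} ]
[ {"gripper":0,"delta_pos":[-0.48, 0.0, -0.81],"dr":[-0.0, -0.035, 0.0]},{"gripper":0,"delta_pos":[-0.46, 0.0, -0.82],"dr":[-0.0, -0.035, 0.0]},{"gripper":0,"delta_pos":[-0.45, 0.0, -0.83],"dr":[-0.0, -0.035, 0.0]},{"gripper":0,"delta_pos":[-0.44, 0.0, -0.84],"dr":[-0.0, -0.035, 0.0]},{"gripper":0,"delta_pos":[-0.42, 0.0, -0.84],"dr":[-0.0, -0.035, 0.0]} ]
```

View pics/r2.png

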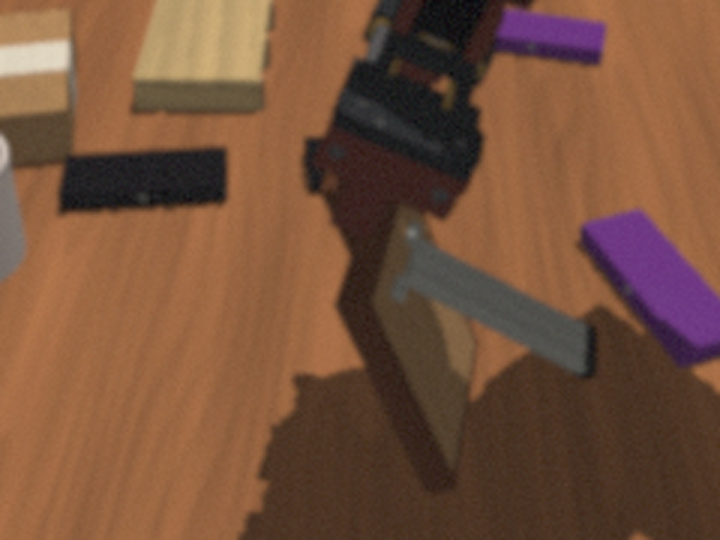

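```bash
python3 - <<'E'
from h import *
d=cam('side'); P=pts(d)
# back face pixels: crop (430,400)->(u=150+430/3,v=180+400/3)
for (a,b) in((400,320),(420,380),(440,400),(455,440),(450,380),(445,470),(430,485),(360,290),(400,400),(590,350)):
    u,v=150+a//3,180+b//3; print((a,b),np.round(P[v,u]), 'f',round((P[v,u]-PB)@F,1))
m=np.zeros((384,512),np.uint8); cv2.fillPoly(m,[np.array([[150+a/3,180+b/3] for a,b in((385,305),(410,305),(460,340),(465,350),(448,455))],np.int32)],1)
q=P[m>0]; q=q[~np.isnan(q[:,0])]; c=q.mean(0); n=np.linalg.svd(q-c)[2][2]; print('n',n,'A',np.degrees(np.arctan2(n@F,n[2])),c, (c-PB)@F)
E
```

```text
(400, 320) [449. 365. 118.] f 6.4
(420, 380) [436. 376.  83.] f -8.0
(440, 400) [425. 368.  58.] f -17.8
(455, 440) [415. 374.  32.] f -28.5
(450, 380) [417. 346.  50.] f -21.7
(445, 470) [421. 394.  31.] f -26.3
(430, 485) [428. 391.  14.] f -18.5
(360, 290) [470. 375. 149.] f 25.7
(400, 400) [447. 389.  81.] f 1.0
(590, 350) [342. 355.  90.] f -96.6
n [ 0.91615958 -0.16175545 -0.36672441] A 111.5088491681234 [428.97654389 356.32130578  73.73899569] -11.578511471265147
```

```bash
python3 - <<'E'
from kin import *
import h; from h import *
q=np.array([.72,.36,1.93,-.41,.7,-.38])
print(np.round(ik(np.array([471.5,328,177.4]),ori(80,-72),q)[0],2))
B=PB-19.6*F; h.PB=B
for A in range(68,112,4):
    t=h.tabpos(A,(179.8,12)); q,e=ik(t,ori(80,-72+A-68.5),q); print(A,np.round(t),np.round(q,2),round(e,3))
E
```

```text
[ 0.73  0.36  1.93 -0.39  0.7  -0.38]
68 [473. 327. 171.] [ 0.73  0.37  1.93 -0.38  0.69 -0.4 ] 0.0
72 [461. 329. 175.] [ 0.78  0.35  1.97 -0.51  0.66 -0.24] 0.0
76 [449. 331. 177.] [ 0.83  0.33  2.01 -0.64  0.65 -0.08] 0.0
80 [437. 334. 179.] [ 0.88  0.33  2.05 -0.78  0.65  0.1 ] 0.0
84 [424. 336. 180.] [ 0.94  0.33  2.08 -0.92  0.67  0.27] 0.0
88 [412. 338. 180.] [ 1.    0.34  2.11 -1.05  0.71  0.44] 0.0
92 [399. 340. 180.] [ 1.07  0.35  2.14 -1.15  0.76  0.59] 0.0
96 [387. 342. 179.] [ 1.13  0.38  2.16 -1.23  0.82  0.72] 0.0
100 [375. 344. 178.] [ 1.19  0.41  2.18 -1.3   0.88  0.84] 0.0
104 [363. 347. 176.] [ 1.25  0.44  2.18 -1.31  0.96  0.92] 0.019
108 [351. 349. 173.] [ 1.3   0.49  2.18 -1.31  1.03  0.98] 0.041
```

```bash
python3 - <<'E'
import h; from h import *
h.PB=PB-19.6*F+np.array([0,0,-1.5])
A=np.r_[68.5,np.linspace(71,98,9)]
raise_([(a,-71.5+a-68.5) for a in A],(179.8,12))
E
```

```text
[ {"gripper":0,"delta_pos":[0.67, -0.01, -0.04],"dr":[0.003, -0.002, 0.009]},{"gripper":0,"delta_pos":[-0.45, 0.0, -0.65],"dr":[0.0, -0.044, 0.0]},{"gripper":0,"delta_pos":[-0.6, 0.0, -0.87],"dr":[0.0, -0.059, 0.0]},{"gripper":0,"delta_pos":[-0.61, 0.0, -0.88],"dr":[0.0, -0.058, 0.0]},{"gripper":0,"delta_pos":[-0.6, 0.0, -0.87],"dr":[0.0, -0.059, 0.0]} ]
[ {"gripper":0,"delta_pos":[-0.6, 0.0, -0.88],"dr":[0.001, -0.059, 0.0]},{"gripper":0,"delta_pos":[-0.6, 0.0, -0.87],"dr":[-0.0, -0.059, 0.0]},{"gripper":0,"delta_pos":[-0.63, 0.0, -0.86],"dr":[-0.0, -0.059, 0.0]},{"gripper":0,"delta_pos":[-0.68, 0.0, -0.81],"dr":[-0.0, -0.059, 0.0]},{"gripper":0,"delta_pos":[-0.69, 0.0, -0.8],"dr":[-0.0, -0.059, 0.0]} ]
```

>>> apply_moves --increments '[{"gripper": 0, "delta_pos": [0.6, 0, 0], "dr": [0, 0, 0]}, {"gripper": 0, "delta_pos": [-0.45, 0, -0.65], "dr": [0, -0.044, 0]}, {"gripper": 0, "delta_pos": [-0.6, 0, -0.87], "dr": [0, -0.059, 0]}, {"gripper": 0, "delta_pos": [-0.6, 0, -0.87], "dr": [0, -0.059, 0]}, {"gripper": 0, "delta_pos": [-0.6, 0, -0.87], "dr": [0, -0.059, 0]}]'

```text
t: 10.6
ee_pos: [437.1, 334.7, 179.3]
orientation: [0.085, 1.023, -0.165]
ft_force: [-1.2, 0.4, -4.9]
width: 39.8
```

>>> apply_moves --increments '[{"gripper": 0, "delta_pos": [-0.6, 0, -0.87], "dr": [0, -0.059, 0]}, {"gripper": 0, "delta_pos": [-0.6, 0, -0.87], "dr": [0, -0.059, 0]}, {"gripper": 0, "delta_pos": [-0.63, 0, -0.86], "dr": [0, -0.059, 0]}, {"gripper": 0, "delta_pos": [-0.68, 0, -0.81], "dr": [0, -0.059, 0]}, {"gripper": 0, "delta_pos": [-0.69, 0, -0.8], "dr": [0, -0.059, 0]}]'

```text
t: 11.02
ee_pos: [384.5, 344.4, 178.5]
orientation: [0.059, 0.73, -0.172]
ft_force: [0.0, -1.0, -5.8]
width: 39.5
```

```bash
python3 - <<'E'
from h import *
st(); d=cam('side'); save(cv2.resize(d['img'][150:370,190:410],None,fx=2.6,fy=2.6,interpolation=2),'r3.png'); np.save('r3.npy',pts(d))
E
```

```text
11.02 [384.5 344.4 178.5] 
 [[ 0.732  0.177  0.658]
 [-0.136  0.984 -0.113]
 [-0.668 -0.006  0.745]] w 39.5 F [ 0.  -1.  -5.8] [ 1.14  0.41  2.17 -1.29  0.85  0.79]
```

View pics/r3.png

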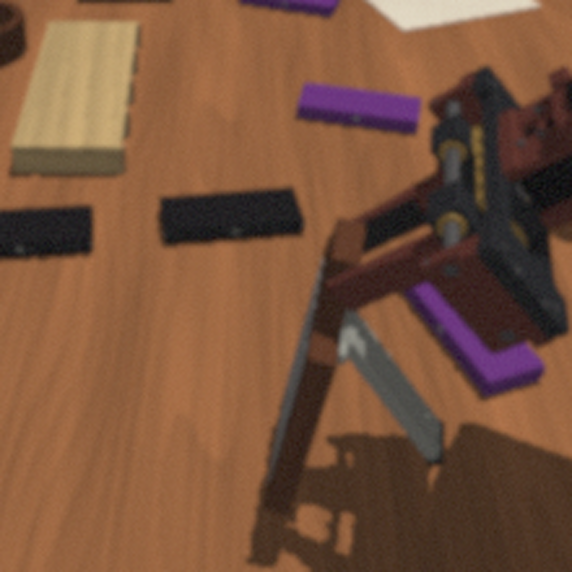

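>>> apply_moves --increments '[{"gripper": 0, "delta_pos": [0.07, 0, -0.07], "dr": [0, 0, 0]}, {"gripper": 0, "delta_pos": [0.07, 0, -0.07], "dr": [0, 0, 0]}, {"gripper": 0, "delta_pos": [0.07, 0, -0.07], "dr": [0, 0, 0]}, {"gripper": 0, "delta_pos": [0.07, 0, -0.07], "dr": [0, 0, 0]}, {"gripper": 0, "delta_pos": [0, 0, 0], "dr": [0, 0, 0]}]'

```text
t: 11.48
ee_pos: [386.8, 343.5, 177.1]
orientation: [0.058, 0.727, -0.175]
ft_force: [-3.8, -5.6, 16.8]
width: 39.3
```

```bash
python3 - <<'E'
from h import *
st(); P=pts(cam('side')); 
s=2.6
for a,b in((290,480),(275,500),(268,505),(265,520),(262,540),(300,430),(435,450),(440,460)):
    u,v=int(190+a/s),int(150+b/s); print((a,b),np.round(P[v,u]))
E
```

```text
11.48 [386.8 343.5 177.1] 
 [[ 0.733  0.179  0.656]
 [-0.139  0.984 -0.113]
 [-0.666 -0.008  0.746]] w 39.3 F [-3.8 -5.6 16.8] [ 1.14  0.41  2.17 -1.3   0.85  0.8 ]
(290, 480) [416. 395.  38.]
(275, 500) [425. 393.  14.]
(268, 505) [428. 393.   8.]
(265, 520) [431. 399.   0.]
(262, 540) [433. 414.   2.]
(300, 430) [413. 398.  90.]
(435, 450) [320. 369.  42.]
(440, 460) [316. 370.  36.]
```

Now the bottom edge presses on the table (+17 N) and the foot is about 36 mm up. I'll push the tab back along the arc and let it pivot.

>>> apply_moves --increments '[{"gripper": 0, "delta_pos": [-0.4, 0, -0.37], "dr": [0, 0.009, 0]}, {"gripper": 0, "delta_pos": [-0.36, 0, -0.39], "dr": [0, 0.009, 0]}, {"gripper": 0, "delta_pos": [-0.33, 0, -0.42], "dr": [0, 0.009, 0]}, {"gripper": 0, "delta_pos": [-0.31, 0, -0.44], "dr": [0, 0.009, 0]}, {"gripper": 0, "delta_pos": [0, 0, 0], "dr": [0, 0, 0]}]'

```text
t: 11.95
ee_pos: [363.6, 347.7, 172.6]
orientation: [0.061, 0.768, -0.171]
ft_force: [0.2, -2.1, 4.2]
width: 39.8
```

```bash
cat > ang.py <<'E'
from h import *
st(); d=cam('side'); P=pts(d); im=d['img'].astype(int)
# leg foot: grey/black strip lowest pixels ; leg pixels: greyish, in mirror zone
m=(np.ptp(im,2)<22)&(im.max(2)>50)&(P[...,1]>290)&(P[...,1]<400)&(P[...,0]<470)&(P[...,0]>260)&(P[...,2]<125)&(P[...,2]>5)
n,l,s,c=cv2.connectedComponentsWithStats(m.astype(np.uint8))
for i in range(1,n):
    if s[i,4]>40:
        q=P[l==i]; f=(q-PB)@F; k=np.polyfit(f,q[:,2],1); print(s[i],'slope',np.degrees(np.arctan(k[0])),'z',np.nanpercentile(q[:,2],[2,98]),'f',np.percentile(f,[2,98]))
E
python3 ang.py
```

```text
11.95 [363.6 347.7 172.6] 
 [[ 0.707  0.176  0.685]
 [-0.132  0.984 -0.117]
 [-0.695 -0.007  0.719]] w 39.8 F [ 0.2 -2.1  4.2] [ 1.17  0.4   2.17 -1.23  0.84  0.77]
[296 261  24  74 500] slope -76.48651171265534 z [ 27.2772765  122.93933496] f [-44.15753254 -21.12131833]
[331 273  32  58 620] slope 59.20838738279173 z [ 27.1111564  123.24925833] f [-129.64198584  -70.28692633]
```

>>> apply_moves --increments '[{"gripper": 0, "delta_pos": [-0.29, 0, -0.46], "dr": [0, 0.009, 0]}, {"gripper": 0, "delta_pos": [-0.29, 0, -0.48], "dr": [0, 0.009, 0]}, {"gripper": 0, "delta_pos": [-0.28, 0, -0.5], "dr": [0, 0.009, 0]}, {"gripper": 0, "delta_pos": [-0.28, 0, -0.5], "dr": [0, 0.009, 0]}, {"gripper": 0, "delta_pos": [0, 0, 0], "dr": [0, 0, 0]}]'

```text
t: 12.42
ee_pos: [341.0, 351.8, 165.9]
orientation: [0.063, 0.805, -0.168]
ft_force: [1.3, -0.8, -2.1]
width: 39.4
```

```bash
python3 ang.py
```

```text
12.42 [341.  351.8 165.9] 
 [[ 0.681  0.174  0.712]
 [-0.126  0.985 -0.12 ]
 [-0.722 -0.008  0.692]] w 39.4 F [ 1.3 -0.8 -2.1] [ 1.21  0.39  2.18 -1.17  0.83  0.75]
[297 259  33  77 893] slope -69.83048245258179 z [ 21.9131694  123.26524249] f [-60.85030377 -23.70916123]
[342 280  22  56 469] slope 66.0815119070403 z [ 16.20549803 116.25277815] f [-134.65821657  -89.38843793]
```

>>> apply_moves --increments '[{"gripper": 0, "delta_pos": [-0.2, 0, -0.48], "dr": [0, 0.009, 0]}, {"gripper": 0, "delta_pos": [-0.15, 0, -0.3], "dr": [0, 0, 0]}, {"gripper": 0, "delta_pos": [0, 0, 0], "dr": [0, 0, 0]}, {"gripper": 55, "delta_pos": [0, 0, 0], "dr": [0, 0, 0]}, {"gripper": 70, "delta_pos": [0, 0, 0], "dr": [0, 0, 0]}]'

```text
t: 12.88
ee_pos: [334.0, 353.1, 163.7]
orientation: [0.064, 0.812, -0.168]
ft_force: [-0.9, 0.3, -0.2]
width: 49.6
```

>>> apply_moves --increments '[{"gripper": 80, "delta_pos": [0, 0, 0], "dr": [0, 0, 0]}, {"gripper": 80, "delta_pos": [0, 0, 0], "dr": [0, 0, 0]}, {"gripper": 80, "delta_pos": [0, 0, 0], "dr": [0, 0, 0]}, {"gripper": 80, "delta_pos": [-1.5, 0, 0], "dr": [0, 0, 0]}, {"gripper": 80, "delta_pos": [-3, 0, 0], "dr": [0, 0, 0]}]'

```text
t: 13.3
ee_pos: [303.8, 356.9, 195.2]
orientation: [0.061, 0.813, -0.173]
ft_force: [-0.0, 0.7, -0.3]
width: 69.9
```

>>> apply_moves --increments '[{"gripper": 80, "delta_pos": [-3, 0, 0], "dr": [0, 0, 0]}, {"gripper": 80, "delta_pos": [-3, 0, 0], "dr": [0, 0, 0]}, {"gripper": 80, "delta_pos": [-2, 0, 0], "dr": [0, 0, 0]}, {"gripper": 80, "delta_pos": [0, 0, 0], "dr": [0, 0, 0]}, {"gripper": 80, "delta_pos": [0, 0, 0], "dr": [0, 0, 0]}]'

```text
t: 13.72
ee_pos: [249.4, 369.2, 255.0]
orientation: [0.066, 0.812, -0.167]
ft_force: [-0.4, -0.8, -0.1]
width: 70.2
```

```bash
python3 ang.py; python3 - <<'E'
from h import *
d=cam('side'); save(d['img'],'s4.png'); cases(cam('top'))
E
```

```text
13.72 [249.4 369.2 255. ] 
 [[ 0.676  0.173  0.716]
 [-0.123  0.985 -0.122]
 [-0.727 -0.006  0.687]] w 70.2 F [-0.4 -0.8 -0.1] [ 1.43  0.2   2.13 -0.9   1.07  0.59]
[ 298  261   38   77 1119] slope -66.41209035422335 z [ 21.89343363 123.35352655] f [-70.62398198 -26.43810897]
[347 285  17  54 377] slope 69.41811960028468 z [ 11.36036252 105.66060143] f [-135.32864074 -100.1072257 ]
blk px [211. 145.] n 902 xy 648.7 125.1 LW 127 51 ang 8.6 z 17.1
blk px [408. 157.] n 966 xy 621.5 -387.5 LW 127 50 ang 3.4 z 17.4
blk px [490. 221.] n 637 xy 460.8 -589.1 LW 338 5 ang -5.6 z 19.1
blk px [224. 217.] n 949 xy 460.4 89.0 LW 128 50 ang 10.7 z 17.1
```

View pics/s4.png

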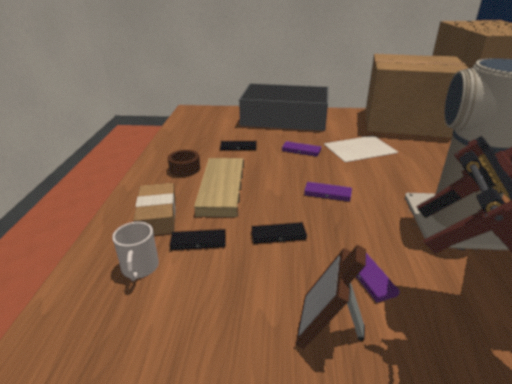

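The side picture shows the mirror standing on its leg at (335,300), leaning at about 115° (leg slope 69°). The case at top px (408,157) has already been knocked about 15 mm. Eleven pictures viewed so far. Next is the case at (460,89).

```bash
cat >> h.py <<'E'
RA=np.radians(2.45); RX=np.array([np.cos(RA),np.sin(RA),0]); RY=np.array([-np.sin(RA),np.cos(RA),0]); RO=np.array([577,-119.3,0.])
def rk(x,y,z=11): return RO+x*RX+y*RY+z*UP   # rack frame to world
E
python3 - <<'E'
from h import *
c=np.array([460.2,88.8,0]); a=np.radians(10.7); g=c-54*np.array([np.cos(a),np.sin(a),0]); print(g)
s=plan([((330,200,235),100.7,-90,8),(g+[0,0,100],100.7,-90,7)],80)
E
```

```text
[407.13890899  78.77400277   0.        ]
[ {"gripper":80,"delta_pos":[1.11, -1.89, 0.81],"dr":[-0.043, 0.093, 0.018]},{"gripper":80,"delta_pos":[1.0, -1.94, 0.83],"dr":[-0.043, 0.094, 0.019]},{"gripper":80,"delta_pos":[0.89, -1.99, 0.83],"dr":[-0.042, 0.093, 0.018]},{"gripper":80,"delta_pos":[0.77, -2.04, 0.82],"dr":[-0.043, 0.094, 0.018]},{"gripper":80,"delta_pos":[0.66, -2.09, 0.8],"dr":[-0.043, 0.093, 0.019]} ]
[ {"gripper":80,"delta_pos":[0.54, -2.14, 0.76],"dr":[-0.042, 0.093, 0.018]},{"gripper":80,"delta_pos":[0.44, -2.17, 0.72],"dr":[-0.043, 0.094, 0.018]},{"gripper":80,"delta_pos":[0.33, -2.22, 0.67],"dr":[-0.043, 0.093, 0.019]},{"gripper":80,"delta_pos":[1.93, -1.9, 0.76],"dr":[0.0, 0.0, -0.0]},{"gripper":80,"delta_pos":[1.92, -1.91, 0.76],"dr":[0.0, 0.0, -0.0]} ]
[ {"gripper":80,"delta_pos":[1.93, -1.91, 0.76],"dr":[0.0, 0.0, -0.0]},{"gripper":80,"delta_pos":[1.93, -1.91, 0.76],"dr":[0.0, 0.0, -0.0]},{"gripper":80,"delta_pos":[1.93, -1.9, 0.76],"dr":[0.0, 0.0, -0.0]},{"gripper":80,"delta_pos":[1.93, -1.91, 0.76],"dr":[0.0, 0.0, -0.0]},{"gripper":80,"delta_pos":[1.92, -1.91, 0.76],"dr":[0.0, 0.0, -0.0]} ]
```

>>> apply_moves --increments '[{"gripper": 80, "delta_pos": [1.1, -1.9, 0.8], "dr": [-0.043, 0.093, 0.018]}, {"gripper": 80, "delta_pos": [1.0, -1.9, 0.8], "dr": [-0.043, 0.093, 0.018]}, {"gripper": 80, "delta_pos": [0.9, -2, 0.8], "dr": [-0.043, 0.093, 0.018]}, {"gripper": 80, "delta_pos": [0.8, -2, 0.8], "dr": [-0.043, 0.093, 0.018]}, {"gripper": 80, "delta_pos": [0.7, -2.1, 0.8], "dr": [-0.043, 0.093, 0.018]}]'

```text
t: 14.28
ee_pos: [290.1, 279.6, 242.7]
orientation: [-0.049, 1.209, -0.023]
ft_force: [-0.7, -1.0, -0.8]
width: 70.5
```

>>> apply_moves --increments '[{"gripper": 80, "delta_pos": [0.5, -2.1, 0.8], "dr": [-0.043, 0.093, 0.018]}, {"gripper": 80, "delta_pos": [0.4, -2.2, 0.7], "dr": [-0.043, 0.093, 0.018]}, {"gripper": 80, "delta_pos": [0.3, -2.2, 0.7], "dr": [-0.043, 0.093, 0.018]}, {"gripper": 80, "delta_pos": [1.9, -1.9, 0.76], "dr": [0, 0, 0]}, {"gripper": 80, "delta_pos": [1.9, -1.9, 0.76], "dr": [0, 0, 0]}]'

```text
t: 14.7
ee_pos: [335.9, 195.2, 207.8]
orientation: [-0.11, 1.408, 0.049]
ft_force: [0.3, 0.3, -0.0]
width: 70.6
```

>>> apply_moves --increments '[{"gripper": 80, "delta_pos": [1.9, -1.9, 0.76], "dr": [0, 0, 0]}, {"gripper": 80, "delta_pos": [1.9, -1.9, 0.76], "dr": [0, 0, 0]}, {"gripper": 80, "delta_pos": [1.9, -1.9, 0.76], "dr": [0, 0, 0]}, {"gripper": 80, "delta_pos": [1.9, -1.9, 0.76], "dr": [0, 0, 0]}, {"gripper": 80, "delta_pos": [1.9, -1.9, 0.76], "dr": [0, 0, 0]}]'

```text
t: 15.12
ee_pos: [396.5, 101.5, 123.3]
orientation: [-0.112, 1.41, 0.05]
ft_force: [0.0, 0.8, 0.1]
width: 70.2
```

```bash
python3 - <<'E'
from h import *
st(); cases(cam('top'))
plan([((407.1,78.8,11),100.7,-90,5)],80)
E
```

```text
15.12 [396.5 101.5 123.3] 
 [[ 0.16  -0.101  0.982]
 [-0.032  0.994  0.108]
 [-0.987 -0.049  0.156]] w 70.2 F [0.  0.8 0.1] [ 0.28  0.25  2.26 -0.16  0.49 -1.27]
blk px [211. 145.] n 900 xy 648.8 125.2 LW 127 50 ang 8.3 z 17.0
blk px [400. 151.] n 956 xy 638.8 -366.5 LW 128 50 ang 3.7 z 17.4
blk px [490. 221.] n 642 xy 462.2 -589.2 LW 342 7 ang -5.8 z 19.7
blk px [223. 215.] n 848 xy 465.4 89.7 LW 117 50 ang 10.4 z 17.1
[ {"gripper":80,"delta_pos":[2.22, -0.32, -0.18],"dr":[-0.016, 0.03, 0.011]},{"gripper":80,"delta_pos":[2.22, -0.35, -0.12],"dr":[-0.017, 0.031, 0.011]},{"gripper":80,"delta_pos":[2.22, -0.37, -0.06],"dr":[-0.016, 0.03, 0.012]},{"gripper":80,"delta_pos":[2.22, -0.4, 0.01],"dr":[-0.016, 0.03, 0.011]},{"gripper":80,"delta_pos":[2.21, -0.42, 0.06],"dr":[-0.017, 0.031, 0.011]} ]
```

>>> apply_moves --increments '[{"gripper": 80, "delta_pos": [2.2, -0.32, -0.18], "dr": [-0.016, 0.03, 0.011]}, {"gripper": 80, "delta_pos": [2.2, -0.35, -0.12], "dr": [-0.016, 0.03, 0.011]}, {"gripper": 80, "delta_pos": [2.2, -0.37, -0.06], "dr": [-0.016, 0.03, 0.011]}, {"gripper": 80, "delta_pos": [1.5, -0.4, 0], "dr": [-0.016, 0.03, 0.011]}, {"gripper": 80, "delta_pos": [0, -0.42, 0.06], "dr": [-0.016, 0.03, 0.011]}]'

```text
t: 15.58
ee_pos: [403.5, 81.7, 41.4]
orientation: [-0.146, 1.568, 0.147]
ft_force: [-1.1, -0.2, 0.6]
width: 70.4
```

```bash
python3 - <<'E'
from h import *
st(); cases(cam('top'))
plan([((407.1,78.8,11),100.7,-90,5)],80)
E
```

```text
15.58 [403.5  81.7  41.4] 
 [[-0.002 -0.185  0.983]
 [ 0.     0.983  0.185]
 [-1.     0.001 -0.002]] w 70.4 F [-1.1 -0.2  0.6] [ 0.17  0.48  2.19  0.    0.47 -1.59]
blk px [211. 145.] n 900 xy 649.0 125.1 LW 128 50 ang 8.7 z 17.1
blk px [400. 151.] n 959 xy 639.1 -365.9 LW 128 50 ang 3.6 z 17.4
blk px [491. 204.] n 229 xy 502.4 -592.8 LW 119 5 ang -5.7 z 19.3
blk px [222. 207.] n 556 xy 485.8 94.0 LW 77 52 ang 13.2 z 17.1
blk px [487. 258.] n 298 xy 365.5 -578.9 LW 147 6 ang -5.3 z 19.4
[ {"gripper":80,"delta_pos":[0.63, -0.06, 0.02],"dr":[0.0, -0.0, -0.0]},{"gripper":80,"delta_pos":[0.63, -0.07, 0.02],"dr":[0.0, -0.0, -0.001]},{"gripper":80,"delta_pos":[0.63, -0.06, 0.02],"dr":[0.0, -0.0, 0.0]},{"gripper":80,"delta_pos":[0.64, -0.06, 0.02],"dr":[0.0, -0.0, -0.0]},{"gripper":80,"delta_pos":[0.63, -0.06, 0.02],"dr":[0.0, -0.001, -0.0]} ]
```

>>> apply_moves --increments '[{"gripper": 80, "delta_pos": [0.6, -0.06, 0.02], "dr": [0, 0, 0]}, {"gripper": 80, "delta_pos": [0.6, -0.06, 0.02], "dr": [0, 0, 0]}, {"gripper": 80, "delta_pos": [0.6, -0.06, 0.02], "dr": [0, 0, 0]}, {"gripper": 80, "delta_pos": [0.6, -0.06, 0.02], "dr": [0, 0, 0]}, {"gripper": 80, "delta_pos": [0.4, -0.06, 0.02], "dr": [0, 0, 0]}]'

```text
t: 16.05
ee_pos: [407.1, 80.5, 16.1]
orientation: [-0.146, 1.56, 0.148]
ft_force: [0.2, -0.5, -0.5]
width: 70.3
```

>>> apply_moves --increments '[{"gripper": 0, "delta_pos": [0, 0, 0], "dr": [0, 0, 0]}, {"gripper": 0, "delta_pos": [0, 0, 0], "dr": [0, 0, 0]}, {"gripper": 0, "delta_pos": [0, 0, 0], "dr": [0, 0, 0]}, {"gripper": 0, "delta_pos": [0, 0, 0], "dr": [0, 0, 0]}, {"gripper": 0, "delta_pos": [0, 0, 0], "dr": [0, 0, 0]}]'

```text
t: 16.47
ee_pos: [407.6, 80.6, 17.0]
orientation: [-0.146, 1.559, 0.148]
ft_force: [0.4, -0.4, -1.0]
width: 51.5
```

```bash
python3 - <<'E'
from h import *
st(); z=cur()[0][2]
plan([(rk(-85-54,99,z),92.45,-90,10)],0)
E
```

```text
16.47 [407.6  80.6  17. ] 
 [[ 0.006 -0.186  0.982]
 [ 0.002  0.982  0.186]
 [-1.     0.     0.007]] w 51.5 F [ 0.4 -0.4 -1. ] [ 0.17  0.54  2.19  0.    0.4  -1.59]
[ {"gripper":0,"delta_pos":[0.0, -1.1, 0.06],"dr":[0.014, 0.001, -0.0]},{"gripper":0,"delta_pos":[0.0, -1.1, 0.07],"dr":[0.015, 0.0, -0.0]},{"gripper":0,"delta_pos":[0.0, -1.09, 0.09],"dr":[0.014, 0.001, -0.0]},{"gripper":0,"delta_pos":[-0.0, -1.1, 0.11],"dr":[0.015, 0.001, -0.0]},{"gripper":0,"delta_pos":[-0.0, -1.09, 0.12],"dr":[0.014, 0.0, -0.0]} ]
[ {"gripper":0,"delta_pos":[-0.0, -1.1, 0.14],"dr":[0.015, 0.001, -0.0]},{"gripper":0,"delta_pos":[-0.0, -1.09, 0.15],"dr":[0.014, 0.001, -0.001]},{"gripper":0,"delta_pos":[-0.0, -1.08, 0.17],"dr":[0.015, 0.0, 0.0]},{"gripper":0,"delta_pos":[0.0, -1.09, 0.19],"dr":[0.014, 0.001, 0.0]},{"gripper":0,"delta_pos":[0.0, -1.08, 0.2],"dr":[0.015, 0.001, 0.0]} ]
```

>>> apply_moves --increments '[{"gripper": 0, "delta_pos": [0, -1.1, 0.06], "dr": [0.015, 0, 0]}, {"gripper": 0, "delta_pos": [0, -1.1, 0.07], "dr": [0.015, 0, 0]}, {"gripper": 0, "delta_pos": [0, -1.1, 0.09], "dr": [0.015, 0, 0]}, {"gripper": 0, "delta_pos": [0, -1.1, 0.1], "dr": [0.015, 0, 0]}, {"gripper": 0, "delta_pos": [0, -1.1, 0.12], "dr": [0.015, 0, 0]}]'

```text
t: 16.88
ee_pos: [420.7, 26.4, 16.9]
orientation: [-0.087, 1.563, 0.089]
ft_force: [0.7, 0.7, -0.1]
width: 51.7
```

>>> apply_moves --increments '[{"gripper": 0, "delta_pos": [0, -1.1, 0.14], "dr": [0.015, 0, 0]}, {"gripper": 0, "delta_pos": [0, -1.1, 0.15], "dr": [0.015, 0, 0]}, {"gripper": 0, "delta_pos": [0, -1.1, 0.17], "dr": [0.015, 0, 0]}, {"gripper": 0, "delta_pos": [0, -1.1, 0.19], "dr": [0.015, 0, 0]}, {"gripper": 0, "delta_pos": [0, 0, 0.2], "dr": [0, 0, 0]}]'

```text
t: 17.3
ee_pos: [433.3, -17.6, 16.9]
orientation: [-0.038, 1.564, 0.04]
ft_force: [-0.5, -0.5, -0.4]
width: 51.6
```

```bash
cat >> h.py <<'E'
def rackpos(xy): v=np.array([xy[0],xy[1],0])-RO*[1,1,0]; return round(v@RX,1),round(v@RY,1)
E
python3 - <<'E'
from h import *
st(); z=cur()[0][2]; print('tcp rack',rackpos(cur()[0]))
for c in cases(cam('top'),show=False): print(np.round(c,1),rackpos(c))
plan([(rk(-85-54,99,z),92.45,-90,5)],0)
E
```

```text
17.3 [433.3 -17.6  16.9] 
 [[ 0.006 -0.05   0.999]
 [ 0.001  0.999  0.05 ]
 [-1.     0.001  0.007]] w 51.6 F [-0.5 -0.5 -0.4] [-0.07  0.56  2.15  0.    0.43 -1.69]
tcp rack (np.float64(-139.2), np.float64(107.8))
[648.5 125.1   8.1 127.   50.5] (np.float64(81.9), np.float64(241.1))
[ 638.  -365.6    3.9  126.6   49.3] (np.float64(50.5), np.float64(-248.7))
[ 525.  -595.1   -6.1  215.7    7. ] (np.float64(-72.3), np.float64(-473.1))
[514.6 -14.7   3.5  71.7  49.1] (np.float64(-57.8), np.float64(107.2))
[ 352.9 -577.8   -5.7  121.7    5. ] (np.float64(-243.5), np.float64(-448.5))
[ {"gripper":0,"delta_pos":[-0.0, -0.19, -0.01],"dr":[0.002, 0.001, -0.0]},{"gripper":0,"delta_pos":[-0.0, -0.18, -0.0],"dr":[0.001, 0.002, -0.0]},{"gripper":0,"delta_pos":[-0.0, -0.19, -0.01],"dr":[0.002, 0.001, -0.001]},{"gripper":0,"delta_pos":[-0.0, -0.19, 0.0],"dr":[0.001, 0.002, 0.0]},{"gripper":0,"delta_pos":[-0.0, -0.18, -0.0],"dr":[0.002, 0.001, -0.0]} ]
```

>>> apply_moves --increments '[{"gripper": 0, "delta_pos": [0, -0.4, 0], "dr": [0.002, 0, 0]}, {"gripper": 0, "delta_pos": [0, -0.4, 0], "dr": [0.002, 0, 0]}, {"gripper": 0, "delta_pos": [0, 0, 0.8], "dr": [0.002, 0, 0]}, {"gripper": 0, "delta_pos": [0, 0, 0.8], "dr": [0, 0, 0]}, {"gripper": 0, "delta_pos": [0, 0, 0], "dr": [0, 0, 0]}]'

```text
t: 17.77
ee_pos: [448.9, -23.4, 16.9]
orientation: [-0.036, 1.566, 0.038]
ft_force: [1.2, 0.4, -0.8]
width: 51.5
```

>>> apply_moves --increments '[{"gripper": 0, "delta_pos": [0, 0, 0.7], "dr": [0, 0, 0]}, {"gripper": 0, "delta_pos": [0, 0, 0.7], "dr": [0, 0, 0]}, {"gripper": 0, "delta_pos": [0, 0, 0.7], "dr": [0, 0, 0]}, {"gripper": 0, "delta_pos": [0, 0, 0.7], "dr": [0, 0, 0]}, {"gripper": 0, "delta_pos": [0, 0, 0], "dr": [0, 0, 0]}]'

```text
t: 18.18
ee_pos: [479.8, -22.2, 17.2]
orientation: [-0.036, 1.562, 0.037]
ft_force: [-0.2, -0.4, -0.9]
width: 51.6
```

```bash
python3 - <<'E'
from h import *
st(); print('tcp rack',rackpos(cur()[0]))
d=cam('top')
for c in cases(d,show=False): print(np.round(c,1),rackpos(c))
save(cv2.resize(d['img'][115:235,190:380],None,fx=4,fy=4,interpolation=2),'ins.png')
E
```

```text
18.18 [479.8 -22.2  17.2] 
 [[ 0.009 -0.047  0.999]
 [ 0.001  0.999  0.046]
 [-1.     0.001  0.009]] w 51.6 F [-0.2 -0.4 -0.9] [-0.07  0.59  2.05  0.    0.49 -1.69]
tcp rack (np.float64(-92.9), np.float64(101.1))
[648.3 125.1   8.4 127.8  49.8] (np.float64(81.7), np.float64(241.1))
[ 638.5 -365.9    4.2  126.5   50.5] (np.float64(50.9), np.float64(-249.0))
[ 462.4 -588.8   -6.   341.5    6.5] (np.float64(-134.6), np.float64(-464.2))
[559.3 -19.6 -89.8  46.8  24.3] (np.float64(-13.4), np.float64(100.4))
```

View pics/ins.png

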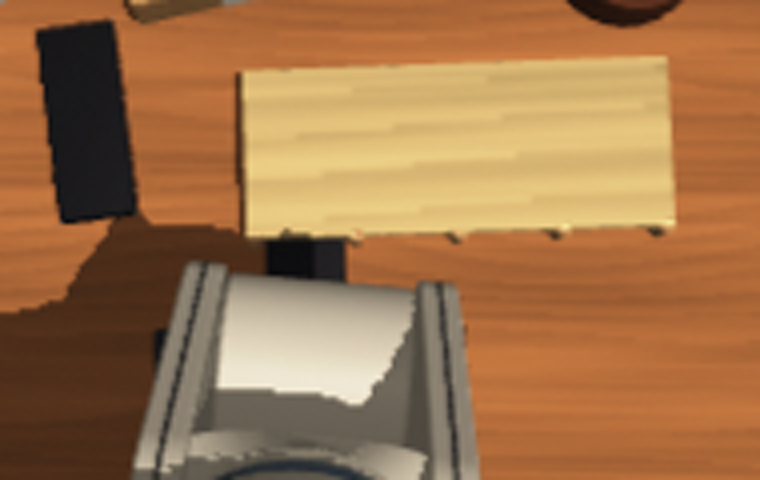

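```bash
python3 - <<'E'
from h import *
d=cam('top'); P=pts(d)
for a,b,h in((353,238,16),(453,237,16),(555,233,16),(655,231,16),(268,250,18),(346,250,18)):
    p=ray(d,190+a/4,115+b/4,h); print((a,b),np.round(p,1),rackpos(p))
w=P[155:180,245:300]; im=d['img'][155:180,245:300].astype(int)
k=(w[...,2]>10)&(w[...,2]<22)&(im.max(2)<60); q=w[k]; ry=(q-RO)@RY; print(len(q),np.percentile(ry,[1,50,99]))
q=P[120:185,240:370]; q=q[(q[...,2]>26)]; ry=(q-RO)@RY; rx=(q-RO)@RX; print('rack ry',np.percentile(ry,[.5,99.5]),'rx',np.percentile(rx,[.5,2,98,99.5]))
E
```

```text
(353, 238) [572.6 -51.3  16. ] (np.float64(-1.5), np.float64(68.1))
(453, 237) [ 573.8 -116.2   16. ] (np.float64(-3.0), np.float64(3.3))
(555, 233) [ 577.1 -182.1   16. ] (np.float64(-2.6), np.float64(-62.8))
(655, 231) [ 579.  -246.6   16. ] (np.float64(-3.5), np.float64(-127.3))
(268, 250) [564.    3.7  18. ] (np.float64(-7.8), np.float64(123.5))
(346, 250) [564.5 -46.8  18. ] (np.float64(-9.4), np.float64(73.0))
96 [ 76.64316701 100.1561888  123.53054022]
rack ry [-134.9314917   138.71180127] rx [-51.29049534   0.24955892 106.98297665 108.76034705]
```

>>> apply_moves --increments '[{"gripper": 0, "delta_pos": [0, 0, 0.6], "dr": [0, 0, 0]}, {"gripper": 0, "delta_pos": [0, 0, 0.6], "dr": [0, 0, 0]}, {"gripper": 0, "delta_pos": [0, 0, 0.6], "dr": [0, 0, 0]}, {"gripper": 0, "delta_pos": [0, 0, 0.6], "dr": [0, 0, 0]}, {"gripper": 0, "delta_pos": [0, 0, 0.6], "dr": [0, 0, 0]}]'

```text
t: 18.7
ee_pos: [508.2, -20.8, 17.2]
orientation: [-0.035, 1.564, 0.037]
ft_force: [0.3, 0.5, -1.2]
width: 51.8
```

>>> apply_moves --increments '[{"gripper": 0, "delta_pos": [0, 0, 0.7], "dr": [0, 0, 0]}, {"gripper": 0, "delta_pos": [0, 0, 0.7], "dr": [0, 0, 0]}, {"gripper": 0, "delta_pos": [0, 0, 0.7], "dr": [0, 0, 0]}, {"gripper": 0, "delta_pos": [0, 0, 0.5], "dr": [0, 0, 0]}, {"gripper": 0, "delta_pos": [0, 0, 0], "dr": [0, 0, 0]}]'

```text
t: 19.12
ee_pos: [534.8, -19.7, 17.5]
orientation: [-0.035, 1.563, 0.037]
ft_force: [-0.0, -0.1, -2.1]
width: 51.7
```

```bash
echo 'RO=RO+2*RY' >> h.py; python3 - <<'E'
from h import *
st(); print('tcp rack',rackpos(cur()[0]))
E
```

```text
19.12 [534.8 -19.7  17.5] 
 [[ 0.008 -0.046  0.999]
 [ 0.001  0.999  0.046]
 [-1.     0.001  0.008]] w 51.7 F [-0.  -0.1 -2.1] [-0.06  0.63  1.93  0.    0.57 -1.68]
tcp rack (np.float64(-37.9), np.float64(99.3))
```

>>> apply_moves --increments '[{"gripper": 0, "delta_pos": [0, 0, 0.5], "dr": [0, 0, 0]}, {"gripper": 0, "delta_pos": [0, 0, 0.5], "dr": [0, 0, 0]}, {"gripper": 0, "delta_pos": [0, 0, 0.5], "dr": [0, 0, 0]}, {"gripper": 0, "delta_pos": [0, 0, 0.25], "dr": [0, 0, 0]}, {"gripper": 0, "delta_pos": [0, 0, 0], "dr": [0, 0, 0]}]'

```text
t: 19.53
ee_pos: [551.6, -18.9, 17.5]
orientation: [-0.035, 1.564, 0.037]
ft_force: [0.4, 1.0, -1.4]
width: 51.4
```

>>> apply_moves --increments '[{"gripper": 0, "delta_pos": [0, 0, 0.15], "dr": [0, 0, 0]}, {"gripper": 0, "delta_pos": [0, 0, 0.15], "dr": [0, 0, 0]}, {"gripper": 0, "delta_pos": [0, 0, 0.15], "dr": [0, 0, 0]}, {"gripper": 0, "delta_pos": [0, 0, 0], "dr": [0, 0, 0]}, {"gripper": 0, "delta_pos": [0, 0, 0], "dr": [0, 0, 0]}]'

```text
t: 19.95
ee_pos: [554.7, -18.7, 17.3]
orientation: [-0.035, 1.565, 0.037]
ft_force: [-1.1, 0.8, -1.6]
width: 51.7
```

```bash
python3 - <<'E'
from h import *
st(); print('tcp rack',rackpos(cur()[0]))
E
```

```text
19.95 [554.7 -18.7  17.3] 
 [[ 0.005 -0.046  0.999]
 [ 0.001  0.999  0.046]
 [-1.     0.001  0.005]] w 51.7 F [-1.1  0.8 -1.6] [-0.06  0.65  1.89  0.    0.6  -1.68]
tcp rack (np.float64(-17.9), np.float64(99.5))
```

>>> apply_moves --increments '[{"gripper": 0, "delta_pos": [0, 0, 0.15], "dr": [0, 0, 0]}, {"gripper": 0, "delta_pos": [0, 0, 0.15], "dr": [0, 0, 0]}, {"gripper": 0, "delta_pos": [0, 0, 0], "dr": [0, 0, 0]}, {"gripper": 0, "delta_pos": [0, 0, 0], "dr": [0, 0, 0]}, {"gripper": 0, "delta_pos": [0, 0, 0], "dr": [0, 0, 0]}]'

```text
t: 20.37
ee_pos: [554.8, -18.6, 16.7]
orientation: [-0.035, 1.571, 0.038]
ft_force: [-8.7, -1.8, 1.4]
width: 51.9
```

```bash
python3 - <<'E'
from h import *
st(); print('tcp rack',rackpos(cur()[0]))
E
```

```text
20.37 [554.8 -18.6  16.7] 
 [[-0.001 -0.046  0.999]
 [ 0.002  0.999  0.046]
 [-1.     0.002 -0.001]] w 51.9 F [-8.7 -1.8  1.4] [-0.06  0.65  1.88  0.    0.61 -1.67]
tcp rack (np.float64(-17.9), np.float64(99.5))
```

>>> apply_moves --increments '[{"gripper": 75, "delta_pos": [0, 0, -0.1], "dr": [0, 0, 0]}, {"gripper": 75, "delta_pos": [0, 0, 0], "dr": [0, 0, 0]}, {"gripper": 75, "delta_pos": [0, 0, 0], "dr": [0, 0, 0]}, {"gripper": 80, "delta_pos": [-2, 0, 0], "dr": [0, 0, 0]}, {"gripper": 80, "delta_pos": [-4, 0, 0], "dr": [0, 0, 0]}]'

```text
t: 20.78
ee_pos: [554.8, -18.5, 74.8]
orientation: [-0.035, 1.57, 0.038]
ft_force: [-0.5, -0.4, -0.4]
width: 69.8
```

```bash
python3 - <<'E'
from h import *
st()
for c in cases(cam('top'),show=False): print(np.round(c,1),rackpos(c))
c=np.array([648.6,125.1,0]); a=np.radians(8.4); g=c-54*np.array([np.cos(a),np.sin(a),0]); print(g)
plan([(g+[0,0,80],98.4,-90,5),(g+[0,0,13],98.4,-90,5)],80)
E
```

```text
20.78 [554.8 -18.5  74.8] 
 [[ 0.    -0.046  0.999]
 [ 0.002  0.999  0.046]
 [-1.     0.002  0.   ]] w 69.8 F [-0.5 -0.4 -0.4] [-0.06  0.55  1.87  0.    0.72 -1.67]
[648.8 123.9   7.8 127.7  52.2] (np.float64(82.1), np.float64(237.9))
[ 638.8 -365.9    4.1  127.5   49.3] (np.float64(51.2), np.float64(-251.0))
[ 500.9 -592.8   -6.1  264.2    6.6] (np.float64(-96.3), np.float64(-471.8))
[ 329.4 -575.6   -6.    74.1    4.5] (np.float64(-266.9), np.float64(-447.3))
[595.17929402 117.21151646   0.        ]
[ {"gripper":80,"delta_pos":[0.09, 2.68, 0.82],"dr":[-0.02, 0.003, 0.0]},{"gripper":80,"delta_pos":[0.08, 2.67, 0.88],"dr":[-0.02, 0.002, 0.0]},{"gripper":80,"delta_pos":[0.08, 2.65, 0.93],"dr":[-0.02, 0.003, 0.0]},{"gripper":80,"delta_pos":[0.08, 2.63, 0.98],"dr":[-0.02, 0.002, 0.0]},{"gripper":80,"delta_pos":[0.08, 2.61, 1.04],"dr":[-0.02, 0.003, 0.0]} ]
[ {"gripper":80,"delta_pos":[1.34, 0.0, -0.0],"dr":[-0.0, -0.0, 0.0]},{"gripper":80,"delta_pos":[1.34, 0.0, 0.0],"dr":[-0.0, -0.0, 0.0]},{"gripper":80,"delta_pos":[1.34, 0.0, 0.0],"dr":[-0.0, -0.0, 0.0]},{"gripper":80,"delta_pos":[1.34, 0.0, 0.0],"dr":[-0.0, -0.0, 0.0]},{"gripper":80,"delta_pos":[1.34, 0.0, 0.0],"dr":[-0.0, -0.0, 0.0]} ]
```

>>> apply_moves --increments '[{"gripper": 80, "delta_pos": [0.1, 2.7, 0.8], "dr": [-0.02, 0.003, 0]}, {"gripper": 80, "delta_pos": [0.1, 2.7, 0.9], "dr": [-0.02, 0.003, 0]}, {"gripper": 80, "delta_pos": [0.1, 2.7, 0.9], "dr": [-0.02, 0.003, 0]}, {"gripper": 80, "delta_pos": [0.1, 2.6, 1.0], "dr": [-0.02, 0.003, 0]}, {"gripper": 80, "delta_pos": [0.1, 2.6, 1.0], "dr": [-0.02, 0.003, 0]}]'

```text
t: 21.25
ee_pos: [592.9, 119.4, 73.3]
orientation: [-0.115, 1.574, 0.116]
ft_force: [0.2, 0.2, 0.8]
width: 70.5
```

>>> apply_moves --increments '[{"gripper": 80, "delta_pos": [1.3, 0, 0], "dr": [0, 0, 0]}, {"gripper": 80, "delta_pos": [1.3, 0, 0], "dr": [0, 0, 0]}, {"gripper": 80, "delta_pos": [1.3, 0, 0], "dr": [0, 0, 0]}, {"gripper": 80, "delta_pos": [0, 0, 0], "dr": [0, 0, 0]}, {"gripper": 80, "delta_pos": [0, 0, 0], "dr": [0, 0, 0]}]'

```text
t: 21.67
ee_pos: [589.7, 116.6, 32.2]
orientation: [-0.114, 1.58, 0.114]
ft_force: [0.8, 0.3, 0.8]
width: 70.2
```

```bash
python3 - <<'E'
from h import *
st()
for c in cases(cam('top'),show=False): print(np.round(c,1),rackpos(c))
plan([((595.2,117.2,13),98.4,-90,5)],80)
E
```

```text
21.67 [589.7 116.6  32.2] 
 [[-0.012 -0.144  0.989]
 [-0.001  0.99   0.144]
 [-1.     0.001 -0.012]] w 70.2 F [0.8 0.3 0.8] [ 0.17  0.67  1.77  0.    0.72 -1.54]
[ 638.6 -366.3    4.1  127.    50.4] (np.float64(51.0), np.float64(-251.4))
[ 500.6 -593.1   -5.8  263.8    5.6] (np.float64(-96.5), np.float64(-472.1))
[556.9 -17.4 -87.1  47.2  28.5] (np.float64(-15.7), np.float64(100.7))
[ {"gripper":80,"delta_pos":[0.4, -0.01, 0.1],"dr":[-0.0, -0.002, -0.0]},{"gripper":80,"delta_pos":[0.4, -0.0, 0.1],"dr":[-0.001, -0.002, -0.0]},{"gripper":80,"delta_pos":[0.4, -0.01, 0.1],"dr":[-0.0, -0.002, -0.001]},{"gripper":80,"delta_pos":[0.4, -0.0, 0.1],"dr":[-0.0, -0.002, 0.0]},{"gripper":80,"delta_pos":[0.4, -0.01, 0.09],"dr":[-0.001, -0.002, -0.0]} ]
```

>>> apply_moves --increments '[{"gripper": 80, "delta_pos": [0.4, 0, 0.1], "dr": [0, -0.002, 0]}, {"gripper": 80, "delta_pos": [0.4, 0, 0.1], "dr": [0, -0.002, 0]}, {"gripper": 80, "delta_pos": [0.4, 0, 0.1], "dr": [0, -0.002, 0]}, {"gripper": 80, "delta_pos": [0.4, 0, 0.1], "dr": [0, -0.002, 0]}, {"gripper": 80, "delta_pos": [0.3, 0, 0.1], "dr": [0, 0, 0]}]'

```text
t: 22.13
ee_pos: [595.7, 118.6, 14.2]
orientation: [-0.114, 1.569, 0.116]
ft_force: [-0.1, -0.2, -0.6]
width: 70.1
```

>>> apply_moves --increments '[{"gripper": 0, "delta_pos": [0, 0, 0], "dr": [0, 0, 0]}, {"gripper": 0, "delta_pos": [0, 0, 0], "dr": [0, 0, 0]}, {"gripper": 0, "delta_pos": [0, 0, 0], "dr": [0, 0, 0]}, {"gripper": 0, "delta_pos": [0, 0, 0], "dr": [0, 0, 0]}, {"gripper": 0, "delta_pos": [0, 0, 0], "dr": [0, 0, 0]}]'

```text
t: 22.55
ee_pos: [595.8, 118.7, 14.7]
orientation: [-0.114, 1.568, 0.116]
ft_force: [0.3, -0.2, -0.6]
width: 52.0
```

```bash
python3 - <<'E'
from h import *
st(); z=cur()[0][2]; print(rk(-164,33))
plan([((412,100,z),92.45,-90,10),(rk(-164,33,z),92.45,-90,10)],0)
E
```

```text
22.55 [595.8 118.7  14.7] 
 [[-0.001 -0.146  0.989]
 [ 0.001  0.989  0.146]
 [-1.     0.001 -0.001]] w 52.0 F [ 0.3 -0.2 -0.6] [ 0.18  0.7   1.76  0.    0.68 -1.54]
[411.65374758 -91.34258932  11.        ]
[ {"gripper":0,"delta_pos":[0.0, 0.08, -1.85],"dr":[0.01, -0.0, -0.0]},{"gripper":0,"delta_pos":[0.0, 0.07, -1.84],"dr":[0.011, -0.0, -0.0]},{"gripper":0,"delta_pos":[0.0, 0.04, -1.85],"dr":[0.01, -0.0, -0.0]},{"gripper":0,"delta_pos":[0.0, 0.03, -1.85],"dr":[0.01, -0.0, -0.001]},{"gripper":0,"delta_pos":[0.01, 0.01, -1.85],"dr":[0.011, -0.0, 0.0]} ]
[ {"gripper":0,"delta_pos":[-0.0, -0.02, -1.84],"dr":[0.01, -0.0, 0.0]},{"gripper":0,"delta_pos":[-0.0, -0.03, -1.85],"dr":[0.011, -0.0, 0.0]},{"gripper":0,"delta_pos":[-0.0, -0.05, -1.85],"dr":[0.01, -0.001, -0.0]},{"gripper":0,"delta_pos":[-0.0, -0.07, -1.85],"dr":[0.01, 0.0, -0.0]},{"gripper":0,"delta_pos":[-0.0, -0.09, -1.84],"dr":[0.011, 0.0, -0.0]} ]
[ {"gripper":0,"delta_pos":[-0.0, -1.91, -0.09],"dr":[-0.0, 0.0, -0.0]},{"gripper":0,"delta_pos":[-0.0, -1.91, -0.08],"dr":[-0.0, 0.0, -0.0]},{"gripper":0,"delta_pos":[-0.0, -1.91, -0.08],"dr":[-0.0, 0.0, -0.0]},{"gripper":0,"delta_pos":[-0.0, -1.91, -0.09],"dr":[-0.0, 0.0, -0.0]},{"gripper":0,"delta_pos":[-0.0, -1.92, -0.08],"dr":[-0.0, 0.0, -0.0]} ]
[ {"gripper":0,"delta_pos":[-0.01, -1.91, -0.09],"dr":[-0.0, 0.0, -0.0]},{"gripper":0,"delta_pos":[0.0, -1.91, -0.08],"dr":[-0.0, 0.0, -0.0]},{"gripper":0,"delta_pos":[0.0, -1.91, -0.09],"dr":[-0.0, 0.0, -0.0]},{"gripper":0,"delta_pos":[0.0, -1.91, -0.08],"dr":[-0.0, 0.0, -0.0]},{"gripper":0,"delta_pos":[0.0, -1.91, -0.09],"dr":[-0.0, 0.0, -0.0]} ]
```

>>> apply_moves --increments '[{"gripper": 0, "delta_pos": [0, 0.08, -1.8], "dr": [0.01, 0, 0]}, {"gripper": 0, "delta_pos": [0, 0.07, -1.8], "dr": [0.01, 0, 0]}, {"gripper": 0, "delta_pos": [0, 0.04, -1.8], "dr": [0.01, 0, 0]}, {"gripper": 0, "delta_pos": [0, 0.03, -1.8], "dr": [0.01, 0, 0]}, {"gripper": 0, "delta_pos": [0, 0, -1.8], "dr": [0.01, 0, 0]}]'

```text
t: 22.97
ee_pos: [505.4, 109.4, 14.9]
orientation: [-0.074, 1.57, 0.076]
ft_force: [-0.5, 0.6, -0.5]
width: 51.8
```

>>> apply_moves --increments '[{"gripper": 0, "delta_pos": [0, 0, -1.8], "dr": [0.01, 0, 0]}, {"gripper": 0, "delta_pos": [0, 0, -1.8], "dr": [0.01, 0, 0]}, {"gripper": 0, "delta_pos": [0, -0.05, -1.8], "dr": [0.01, 0, 0]}, {"gripper": 0, "delta_pos": [0, -0.07, -1.8], "dr": [0.01, 0, 0]}, {"gripper": 0, "delta_pos": [0, -0.1, -1.8], "dr": [0.01, 0, 0]}]'

```text
t: 23.38
ee_pos: [415.9, 100.4, 15.0]
orientation: [-0.035, 1.571, 0.037]
ft_force: [-0.6, 0.4, -1.0]
width: 51.7
```

>>> apply_moves --increments '[{"gripper": 0, "delta_pos": [0, -1.9, -0.09], "dr": [0, 0, 0]}, {"gripper": 0, "delta_pos": [0, -1.9, -0.09], "dr": [0, 0, 0]}, {"gripper": 0, "delta_pos": [0, -1.9, -0.09], "dr": [0, 0, 0]}, {"gripper": 0, "delta_pos": [0, -1.9, -0.09], "dr": [0, 0, 0]}, {"gripper": 0, "delta_pos": [0, -1.9, -0.09], "dr": [0, 0, 0]}]'

```text
t: 23.8
ee_pos: [416.6, 4.5, 14.9]
orientation: [-0.036, 1.571, 0.038]
ft_force: [0.3, -1.1, 0.1]
width: 51.5
```

>>> apply_moves --increments '[{"gripper": 0, "delta_pos": [0, -1.9, -0.09], "dr": [0, 0, 0]}, {"gripper": 0, "delta_pos": [0, -1.9, -0.09], "dr": [0, 0, 0]}, {"gripper": 0, "delta_pos": [0, -1.9, -0.09], "dr": [0, 0, 0]}, {"gripper": 0, "delta_pos": [0, -1.9, -0.09], "dr": [0, 0, 0]}, {"gripper": 0, "delta_pos": [0, -1.5, 0], "dr": [0, 0, 0]}]'

```text
t: 24.22
ee_pos: [417.1, -87.0, 14.7]
orientation: [-0.035, 1.571, 0.037]
ft_force: [0.5, 0.8, -0.7]
width: 52.1
```

```bash
python3 - <<'E'
from h import *
d=cam('top')
for c in cases(d,show=False): print(np.round(c,1),rackpos(c))
st(); z=cur()[0][2]; print(rackpos(cur()[0]))
plan([(rk(-164,33,z),92.45,-90,5)],0)
E
```

```text
[ 638.6 -365.8    5.   127.2   50.5] (np.float64(51.0), np.float64(-250.9))
[ 461.9 -588.8   -5.6  340.8    5.9] (np.float64(-135.0), np.float64(-466.2))
[556.9 -17.2 -88.7  47.   28.7] (np.float64(-15.7), np.float64(100.9))
[500.2 -83.4   0.9  69.9  48.8] (np.float64(-75.2), np.float64(37.2))
24.27 [418.  -88.5  14.8] 
 [[ 0.001 -0.045  0.999]
 [ 0.001  0.999  0.045]
 [-1.     0.     0.001]] w 51.4 F [ 1.1 -1.5 -1.1] [-0.24  0.56  2.16  0.    0.42 -1.85]
(np.float64(-157.6), np.float64(35.5))
[ {"gripper":0,"delta_pos":[-0.0, -0.05, -0.13],"dr":[0.0, 0.0, -0.0]},{"gripper":0,"delta_pos":[-0.0, -0.05, -0.13],"dr":[0.001, 0.0, -0.0]},{"gripper":0,"delta_pos":[-0.0, -0.05, -0.13],"dr":[0.0, 0.0, -0.0]},{"gripper":0,"delta_pos":[-0.0, -0.05, -0.13],"dr":[0.001, 0.001, -0.0]},{"gripper":0,"delta_pos":[-0.0, -0.05, -0.12],"dr":[0.0, -0.0, -0.0]} ]
```

>>> apply_moves --increments '[{"gripper": 0, "delta_pos": [0, -0.15, 0], "dr": [0, 0, 0]}, {"gripper": 0, "delta_pos": [0, 0, 0.7], "dr": [0, 0, 0]}, {"gripper": 0, "delta_pos": [0, 0, 1], "dr": [0, 0, 0]}, {"gripper": 0, "delta_pos": [0, 0, 1], "dr": [0, 0, 0]}, {"gripper": 0, "delta_pos": [0, 0, 0.3], "dr": [0, 0, 0]}]'

```text
t: 24.68
ee_pos: [448.6, -85.2, 14.8]
orientation: [-0.036, 1.57, 0.038]
ft_force: [0.9, -0.5, -1.3]
width: 51.7
```

```bash
python3 - <<'E'
from h import *
d=cam('top')
for c in cases(d,show=False)[2:]: print(np.round(c,1),rackpos(c))
st(); print(rackpos(cur()[0]))
E
```

```text
[556.7 -18.3 -88.8  44.4  28.5] (np.float64(-15.9), np.float64(99.8))
[538.9 -80.8   1.   54.8  48.9] (np.float64(-36.4), np.float64(38.1))
24.73 [448.9 -85.3  14.8] 
 [[ 0.001 -0.047  0.999]
 [ 0.001  0.999  0.047]
 [-1.     0.001  0.001]] w 52.1 F [ 1.1 -0.7 -0.5] [-0.21  0.58  2.1   0.    0.47 -1.83]
(np.float64(-126.5), np.float64(37.5))
```

>>> apply_moves --increments '[{"gripper": 0, "delta_pos": [0, -0.25, -0.2], "dr": [0, 0, 0]}, {"gripper": 0, "delta_pos": [0, -0.2, 0], "dr": [0, 0, 0]}, {"gripper": 0, "delta_pos": [0, 0, 0], "dr": [0, 0, 0]}, {"gripper": 0, "delta_pos": [0, 0, 0], "dr": [0, 0, 0]}, {"gripper": 0, "delta_pos": [0, 0, 0], "dr": [0, 0, 0]}]'

```text
t: 25.15
ee_pos: [445.0, -90.4, 14.6]
orientation: [-0.035, 1.572, 0.037]
ft_force: [-0.3, 1.2, 4.9]
width: 51.5
```

```bash
python3 - <<'E'
from h import *
d=cam('top')
for c in cases(d,show=False)[2:]: print(np.round(c,1),rackpos(c))
st(); print(rackpos(cur()[0]))
E
```

```text
[535.  -86.2   1.2  57.4  49.1] (np.float64(-40.5), np.float64(32.9))
[ 401.2 -583.    -5.9  218.2    6. ] (np.float64(-195.4), np.float64(-457.7))
25.2 [444.9 -90.4  14.6] 
 [[-0.002 -0.046  0.999]
 [ 0.001  0.999  0.046]
 [-1.     0.001 -0.002]] w 51.5 F [-0.9  1.2  4.7] [-0.23  0.58  2.1   0.    0.47 -1.85]
(np.float64(-130.7), np.float64(32.5))
```

>>> apply_moves --increments '[{"gripper": 0, "delta_pos": [0, 0.05, 0.8], "dr": [0, 0, 0]}, {"gripper": 0, "delta_pos": [0, 0, 0.8], "dr": [0, 0, 0]}, {"gripper": 0, "delta_pos": [0, 0, 0.8], "dr": [0, 0, 0]}, {"gripper": 0, "delta_pos": [0, 0, 0.8], "dr": [0, 0, 0]}, {"gripper": 0, "delta_pos": [0, 0, 0.8], "dr": [0, 0, 0]}]'

```text
t: 25.62
ee_pos: [481.2, -87.7, 14.4]
orientation: [-0.034, 1.58, 0.039]
ft_force: [-15.1, -1.0, 21.3]
width: 52.0
```

>>> apply_moves --increments '[{"gripper": 0, "delta_pos": [0, 0, 0.9], "dr": [0, 0, 0]}, {"gripper": 0, "delta_pos": [0, 0, 0.9], "dr": [0, 0, 0]}, {"gripper": 0, "delta_pos": [0, 0, 0.9], "dr": [0, 0, 0]}, {"gripper": 0, "delta_pos": [0, 0, 0.8], "dr": [0, 0, 0]}, {"gripper": 0, "delta_pos": [0, 0, 0], "dr": [0, 0, 0]}]'

```text
t: 26.03
ee_pos: [520.8, -86.6, 14.5]
orientation: [-0.036, 1.571, 0.037]
ft_force: [0.8, 0.2, -0.7]
width: 51.6
```

```bash
python3 - <<'E'
from h import *
st(); print(rackpos(cur()[0]))
E
```

```text
26.03 [520.8 -86.6  14.5] 
 [[-0.001 -0.046  0.999]
 [ 0.001  0.999  0.046]
 [-1.     0.001 -0.001]] w 51.6 F [ 0.8  0.2 -0.7] [-0.19  0.63  1.94  0.    0.57 -1.81]
(np.float64(-54.8), np.float64(33.1))
```

```bash
python3 - <<'E'
from h import *
for c in cases(cam('top'),show=False): print(np.round(c,1),rackpos(c))
d=cam('side'); P=pts(d); im=d['img']
k=(im.max(2)<60)&(P[...,2]>3)&(P[...,2]<24); w=P-RO; rx=w@RX; ry=w@RY
k&=(rx>-140)&(rx<5)&(ry>0)&(ry<66); print(k.sum(), np.percentile(rx[k],[1,50,99]) if k.sum() else '', np.percentile(P[k][:,2],[1,50,99]) if k.sum() else '', np.percentile(ry[k],[1,99]))
save(cv2.resize(im[130:230,170:350],None,fx=4,fy=4,interpolation=2),'ins2.png')
E
```

```text
[ 638.1 -365.8    3.6  126.2   49.4] (np.float64(50.5), np.float64(-250.9))
[ 571.1 -599.1   -7.4  124.4    8.3] (np.float64(-26.4), np.float64(-481.1))
[ 398.5 -582.3   -5.7  213.8    5.3] (np.float64(-198.1), np.float64(-456.9))
184 [-58.70116047 -24.1269302   -2.85465746] [ 3.836151   19.06856563 21.78158724] [12.88615675 65.61798965]
```

View pics/ins2.png

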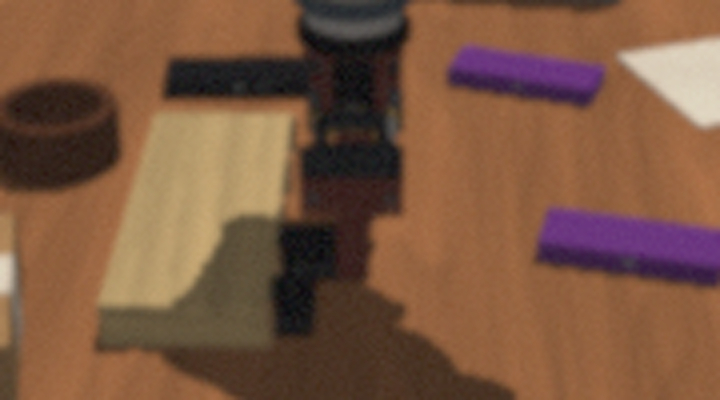

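>>> apply_moves --increments '[{"gripper": 0, "delta_pos": [0, 0, 0.5], "dr": [0, 0, 0]}, {"gripper": 0, "delta_pos": [0, 0, 0.4], "dr": [0, 0, 0]}, {"gripper": 0, "delta_pos": [0, 0, 0], "dr": [0, 0, 0]}, {"gripper": 75, "delta_pos": [0, 0, 0], "dr": [0, 0, 0]}, {"gripper": 75, "delta_pos": [0, 0, 0], "dr": [0, 0, 0]}]'

```text
t: 26.55
ee_pos: [529.0, -86.1, 14.2]
orientation: [-0.035, 1.572, 0.037]
ft_force: [-0.1, -0.3, -0.2]
width: 61.8
```

>>> apply_moves --increments '[{"gripper": 75, "delta_pos": [0, 0, 0], "dr": [0, 0, 0]}, {"gripper": 75, "delta_pos": [-2, 0, 0], "dr": [0, 0, 0]}, {"gripper": 75, "delta_pos": [-2.5, 0, 0], "dr": [0, 0, 0]}, {"gripper": 0, "delta_pos": [0, 0, -3], "dr": [0, 0, 0]}, {"gripper": 0, "delta_pos": [0, 0, -3], "dr": [0, 0, 0]}]'

```text
t: 26.97
ee_pos: [471.2, -89.3, 60.8]
orientation: [-0.037, 1.567, 0.037]
ft_force: [-0.9, -0.6, 0.1]
width: 55.8
```

>>> apply_moves --increments '[{"gripper": 0, "delta_pos": [0, 0, 0], "dr": [0, 0, 0]}, {"gripper": 0, "delta_pos": [0, 0, 0], "dr": [0, 0, 0]}, {"gripper": 0, "delta_pos": [0, 0, 0], "dr": [0, 0, 0]}, {"gripper": 0, "delta_pos": [0, 0, 0], "dr": [0, 0, 0]}, {"gripper": 0, "delta_pos": [0, 0, 0], "dr": [0, 0, 0]}]'

```text
t: 27.38
ee_pos: [470.5, -89.0, 59.4]
orientation: [-0.036, 1.57, 0.037]
ft_force: [-0.3, -0.4, -0.4]
width: 22.8
```

```bash
python3 - <<'E'
from h import *
for c in cases(cam('top'),show=False): print(np.round(c,1),rackpos(c))
st(); print(rackpos(cur()[0]))
E
```

```text
[ 638.5 -365.7    3.8  127.2   50. ] (np.float64(51.0), np.float64(-250.8))
[ 462.1 -588.5   -5.7  340.4    6.4] (np.float64(-134.8), np.float64(-465.9))
[556.8 -18.3 -89.4  49.5  29.1] (np.float64(-15.9), np.float64(99.7))
27.43 [470.3 -89.   59.4] 
 [[-0.    -0.046  0.999]
 [ 0.001  0.999  0.046]
 [-1.     0.001 -0.   ]] w 18.4 F [-0.3  0.2  0.1] [-0.21  0.5   2.04  0.    0.6  -1.83]
(np.float64(-105.3), np.float64(32.9))
```

>>> apply_moves --increments '[{"gripper": 0, "delta_pos": [1.6, 0, 0], "dr": [0, 0, 0]}, {"gripper": 0, "delta_pos": [1.6, 0, 0], "dr": [0, 0, 0]}, {"gripper": 0, "delta_pos": [1.5, 0, 0], "dr": [0, 0, 0]}, {"gripper": 0, "delta_pos": [0, 0.05, 1.5], "dr": [0, 0, 0]}, {"gripper": 0, "delta_pos": [0, 0, 1], "dr": [0, 0, 0]}]'

```text
t: 27.85
ee_pos: [494.8, -87.0, 11.5]
orientation: [-0.035, 1.573, 0.038]
ft_force: [0.6, -0.2, 0.8]
width: 0.6
```

>>> apply_moves --increments '[{"gripper": 0, "delta_pos": [0, 0, 0.7], "dr": [0, 0, 0]}, {"gripper": 0, "delta_pos": [0, 0, 0.7], "dr": [0, 0, 0]}, {"gripper": 0, "delta_pos": [0, 0, 0.7], "dr": [0, 0, 0]}, {"gripper": 0, "delta_pos": [0, 0, 0.6], "dr": [0, 0, 0]}, {"gripper": 0, "delta_pos": [0, 0, 0.5], "dr": [0, 0, 0]}]'

```text
t: 28.27
ee_pos: [526.8, -85.7, 12.7]
orientation: [-0.035, 1.571, 0.037]
ft_force: [-2.3, 0.2, 1.1]
width: 0.2
```

```bash
python3 - <<'E'
from h import *
st(); print(rackpos(cur()[0]))
E
```

```text
28.27 [526.8 -85.7  12.7] 
 [[-0.001 -0.046  0.999]
 [ 0.001  0.999  0.046]
 [-1.     0.001 -0.001]] w 0.2 F [-2.3  0.2  1.1] [-0.18  0.64  1.93  0.    0.57 -1.8 ]
(np.float64(-48.7), np.float64(33.7))
```

>>> apply_moves --increments '[{"gripper": 0, "delta_pos": [0, 0, 0.3], "dr": [0, 0, 0]}, {"gripper": 0, "delta_pos": [0, 0, 0.3], "dr": [0, 0, 0]}, {"gripper": 0, "delta_pos": [0, 0, 0.2], "dr": [0, 0, 0]}, {"gripper": 0, "delta_pos": [0, 0, 0.1], "dr": [0, 0, 0]}, {"gripper": 0, "delta_pos": [0, 0, 0], "dr": [0, 0, 0]}]'

```text
t: 28.68
ee_pos: [534.2, -85.2, 12.3]
orientation: [-0.035, 1.573, 0.038]
ft_force: [-5.1, -0.9, 3.9]
width: 0.7
```

>>> apply_moves --increments '[{"gripper": 0, "delta_pos": [0, 0, 0.15], "dr": [0, 0, 0]}, {"gripper": 0, "delta_pos": [0, 0, 0.1], "dr": [0, 0, 0]}, {"gripper": 0, "delta_pos": [0, 0, 0.1], "dr": [0, 0, 0]}, {"gripper": 0, "delta_pos": [0, 0, 0], "dr": [0, 0, 0]}, {"gripper": 0, "delta_pos": [0, 0, 0], "dr": [0, 0, 0]}]'

```text
t: 29.1
ee_pos: [534.3, -85.0, 12.0]
orientation: [-0.035, 1.58, 0.038]
ft_force: [-13.7, -2.5, 12.4]
width: 0.5
```

```bash
python3 - <<'E'
from h import *
st(); print(rackpos(cur()[0]))
E
```

```text
29.1 [534.3 -85.   12. ] 
 [[-0.009 -0.046  0.999]
 [ 0.002  0.999  0.046]
 [-1.     0.002 -0.009]] w 0.5 F [-13.7  -2.5  12.4] [-0.18  0.65  1.91  0.    0.59 -1.8 ]
(np.float64(-41.2), np.float64(34.1))
```

>>> apply_moves --increments '[{"gripper": 0, "delta_pos": [0, 0, -1], "dr": [0, 0, 0]}, {"gripper": 0, "delta_pos": [0, 0, -2], "dr": [0, 0, 0]}, {"gripper": 60, "delta_pos": [-2.5, 0, 0], "dr": [0, 0, 0]}, {"gripper": 80, "delta_pos": [-3, 0, 0], "dr": [0, 0, 0]}, {"gripper": 80, "delta_pos": [-2, 0, 0], "dr": [0, 0, 0]}]'

```text
t: 29.52
ee_pos: [509.3, -86.8, 89.1]
orientation: [-0.035, 1.569, 0.037]
ft_force: [0.8, 0.0, -0.2]
width: 17.3
```

```bash
python3 - <<'E'
from h import *
C=None
for c in cases(cam('top'),show=False):
    print(np.round(c,1),rackpos(c))
    if c[1]<-300 and c[1]>-450: C=c
st()
a=np.radians(C[2]); g=np.array([C[0],C[1],0])-54*np.array([np.cos(a),np.sin(a),0]); print(g)
plan([(g+[0,0,70],90+C[2],-90,10),(g+[0,0,13],90+C[2],-90,5)],80)
E
```

```text
[ 638.6 -365.2    4.6  127.    50.4] (np.float64(51.0), np.float64(-250.3))
[ 462.1 -588.7   -5.9  341.2    5.3] (np.float64(-134.9), np.float64(-466.1))
29.57 [511.6 -87.2  92.2] 
 [[ 0.006 -0.046  0.999]
 [-0.     0.999  0.046]
 [-1.    -0.     0.006]] w 21.2 F [0.9 0.5 2.9] [-0.19  0.48  1.95  0.    0.7  -1.81]
[ 584.78888691 -369.54247988    0.        ]
[ {"gripper":80,"delta_pos":[0.23, -2.85, 0.6],"dr":[-0.003, 0.001, 0.0]},{"gripper":80,"delta_pos":[0.22, -2.86, 0.59],"dr":[-0.004, 0.0, 0.0]},{"gripper":80,"delta_pos":[0.23, -2.86, 0.58],"dr":[-0.003, 0.001, 0.0]},{"gripper":80,"delta_pos":[0.22, -2.86, 0.57],"dr":[-0.004, 0.001, 0.0]},{"gripper":80,"delta_pos":[0.23, -2.86, 0.56],"dr":[-0.003, 0.0, 0.0]} ]
[ {"gripper":80,"delta_pos":[0.22, -2.87, 0.55],"dr":[-0.003, 0.001, 0.0]},{"gripper":80,"delta_pos":[0.23, -2.86, 0.55],"dr":[-0.004, 0.0, 0.0]},{"gripper":80,"delta_pos":[0.22, -2.87, 0.53],"dr":[-0.003, 0.001, 0.0]},{"gripper":80,"delta_pos":[0.23, -2.87, 0.52],"dr":[-0.003, 0.001, 0.0]},{"gripper":80,"delta_pos":[0.22, -2.87, 0.52],"dr":[-0.004, 0.0, 0.0]} ]
[ {"gripper":80,"delta_pos":[1.14, -0.0, -0.0],"dr":[0.0, 0.0, 0.0]},{"gripper":80,"delta_pos":[1.14, -0.0, -0.0],"dr":[0.0, 0.0, 0.0]},{"gripper":80,"delta_pos":[1.14, -0.0, -0.0],"dr":[0.0, 0.0, 0.0]},{"gripper":80,"delta_pos":[1.14, 0.0, -0.0],"dr":[0.0, 0.0, 0.0]},{"gripper":80,"delta_pos":[1.14, 0.0, -0.0],"dr":[0.0, 0.0, 0.0]} ]
```

>>> apply_moves --increments '[{"gripper": 80, "delta_pos": [0.2, -2.9, 0.6], "dr": [-0.003, 0, 0]}, {"gripper": 80, "delta_pos": [0.2, -2.9, 0.6], "dr": [-0.003, 0, 0]}, {"gripper": 80, "delta_pos": [0.2, -2.9, 0.6], "dr": [-0.003, 0, 0]}, {"gripper": 80, "delta_pos": [0.2, -2.9, 0.6], "dr": [-0.003, 0, 0]}, {"gripper": 80, "delta_pos": [0.2, -2.9, 0.6], "dr": [-0.003, 0, 0]}]'

```text
t: 29.98
ee_pos: [546.9, -231.3, 77.0]
orientation: [-0.048, 1.57, 0.049]
ft_force: [0.1, 0.3, 0.5]
width: 54.5
```

>>> apply_moves --increments '[{"gripper": 80, "delta_pos": [0.2, -2.9, 0.5], "dr": [-0.003, 0, 0]}, {"gripper": 80, "delta_pos": [0.2, -2.9, 0.5], "dr": [-0.003, 0, 0]}, {"gripper": 80, "delta_pos": [0.2, -2.9, 0.5], "dr": [-0.003, 0, 0]}, {"gripper": 80, "delta_pos": [0.2, -2.8, 0.5], "dr": [-0.003, 0, 0]}, {"gripper": 80, "delta_pos": [0, -2.2, 0.5], "dr": [0, 0, 0]}]'

```text
t: 30.4
ee_pos: [580.7, -367.1, 68.2]
orientation: [-0.057, 1.57, 0.057]
ft_force: [0.4, 0.2, 0.2]
width: 70.3
```

>>> apply_moves --increments '[{"gripper": 80, "delta_pos": [1, 0, 0], "dr": [0, 0, 0]}, {"gripper": 80, "delta_pos": [1, 0, 0], "dr": [0, 0, 0]}, {"gripper": 80, "delta_pos": [1, 0, 0], "dr": [0, 0, 0]}, {"gripper": 80, "delta_pos": [0, 0, 0], "dr": [0, 0, 0]}, {"gripper": 80, "delta_pos": [0, 0, 0], "dr": [0, 0, 0]}]'

```text
t: 30.82
ee_pos: [579.4, -363.0, 37.6]
orientation: [-0.056, 1.573, 0.061]
ft_force: [1.0, 0.9, -0.7]
width: 70.2
```

```bash
python3 - <<'E'
from h import *
for c in cases(cam('top'),show=False): print(np.round(c,1),rackpos(c))
st()
plan([((584.8,-369.5,12),94.2,-90,5)],80)
E
```

```text
[ 662.9 -364.9    4.2   77.4   49.6] (np.float64(75.3), np.float64(-251.1))
[556.7 -19.3 -86.3  46.8  28.3] (np.float64(-16.0), np.float64(98.8))
[560.  -84.5 -88.9  47.1  28.9] (np.float64(-15.5), np.float64(33.5))
30.87 [ 580.  -363.5   38.4] 
 [[-0.002 -0.074  0.997]
 [ 0.002  0.997  0.074]
 [-1.     0.002 -0.002]] w 70.4 F [ 0.1 -0.8  0.2] [-0.58  0.75  1.57  0.    0.83 -2.22]
[ {"gripper":80,"delta_pos":[0.53, -0.13, 0.09],"dr":[0.0, -0.0, -0.0]},{"gripper":80,"delta_pos":[0.53, -0.13, 0.08],"dr":[0.0, -0.001, -0.001]},{"gripper":80,"delta_pos":[0.52, -0.12, 0.09],"dr":[0.001, -0.0, -0.0]},{"gripper":80,"delta_pos":[0.53, -0.13, 0.09],"dr":[-0.0, -0.001, -0.001]},{"gripper":80,"delta_pos":[0.53, -0.13, 0.08],"dr":[0.0, -0.0, -0.0]} ]
```

>>> apply_moves --increments '[{"gripper": 80, "delta_pos": [0.5, -0.13, 0.09], "dr": [0, 0, 0]}, {"gripper": 80, "delta_pos": [0.5, -0.13, 0.09], "dr": [0, 0, 0]}, {"gripper": 80, "delta_pos": [0.5, -0.13, 0.09], "dr": [0, 0, 0]}, {"gripper": 80, "delta_pos": [0.5, -0.13, 0.09], "dr": [0, 0, 0]}, {"gripper": 80, "delta_pos": [0.4, -0.1, 0.09], "dr": [0, 0, 0]}]'

```text
t: 31.28
ee_pos: [585.3, -370.7, 14.4]
orientation: [-0.056, 1.571, 0.059]
ft_force: [-0.5, 0.9, 0.2]
width: 70.6
```

>>> apply_moves --increments '[{"gripper": 0, "delta_pos": [0, 0, 0], "dr": [0, 0, 0]}, {"gripper": 0, "delta_pos": [0, 0, 0], "dr": [0, 0, 0]}, {"gripper": 0, "delta_pos": [0, 0, 0], "dr": [0, 0, 0]}, {"gripper": 0, "delta_pos": [0, 0, 0], "dr": [0, 0, 0]}, {"gripper": 0, "delta_pos": [0, 0, 0], "dr": [0, 0, 0]}]'

```text
t: 31.7
ee_pos: [585.4, -370.7, 15.2]
orientation: [-0.057, 1.571, 0.058]
ft_force: [-0.3, -0.2, -0.4]
width: 51.7
```

```bash
python3 - <<'E'
from h import *
st(); z=cur()[0][2]; w=rk(-150,-99,z); print(w)
plan([((w[0]-2,-355,z),92.45,-90,10),(w,92.45,-90,10)],0)
E
```

```text
31.7 [ 585.4 -370.7   15.2] 
 [[-0.001 -0.073  0.997]
 [ 0.001  0.997  0.073]
 [-1.     0.001 -0.001]] w 51.7 F [-0.3 -0.2 -0.4] [-0.58  0.79  1.55  0.    0.8  -2.23]
[ 431.28362513 -222.62346343   15.22688673]
[ {"gripper":0,"delta_pos":[0.0, 0.27, -1.55],"dr":[0.003, -0.0, -0.0]},{"gripper":0,"delta_pos":[0.0, 0.27, -1.54],"dr":[0.003, -0.0, -0.0]},{"gripper":0,"delta_pos":[0.0, 0.26, -1.55],"dr":[0.003, -0.0, -0.0]},{"gripper":0,"delta_pos":[0.01, 0.25, -1.55],"dr":[0.003, -0.0, -0.0]},{"gripper":0,"delta_pos":[-0.0, 0.26, -1.54],"dr":[0.003, -0.0, -0.001]} ]
[ {"gripper":0,"delta_pos":[-0.0, 0.24, -1.55],"dr":[0.003, -0.0, 0.0]},{"gripper":0,"delta_pos":[-0.0, 0.24, -1.55],"dr":[0.003, -0.001, 0.0]},{"gripper":0,"delta_pos":[-0.0, 0.24, -1.55],"dr":[0.003, 0.0, 0.0]},{"gripper":0,"delta_pos":[-0.0, 0.24, -1.56],"dr":[0.003, 0.0, 0.0]},{"gripper":0,"delta_pos":[-0.0, 0.22, -1.55],"dr":[0.003, 0.0, -0.0]} ]
[ {"gripper":0,"delta_pos":[-0.0, 1.33, 0.08],"dr":[0.0, 0.0, -0.0]},{"gripper":0,"delta_pos":[-0.0, 1.32, 0.08],"dr":[0.0, 0.0, -0.0]},{"gripper":0,"delta_pos":[-0.0, 1.32, 0.07],"dr":[0.0, 0.0, -0.0]},{"gripper":0,"delta_pos":[-0.0, 1.32, 0.08],"dr":[0.0, 0.0, -0.0]},{"gripper":0,"delta_pos":[-0.0, 1.32, 0.08],"dr":[0.0, 0.0, -0.0]} ]
[ {"gripper":0,"delta_pos":[-0.0, 1.32, 0.07],"dr":[0.0, 0.0, -0.0]},{"gripper":0,"delta_pos":[-0.0, 1.33, 0.08],"dr":[0.0, 0.0, -0.0]},{"gripper":0,"delta_pos":[-0.0, 1.32, 0.08],"dr":[0.0, 0.0, -0.0]},{"gripper":0,"delta_pos":[-0.0, 1.32, 0.08],"dr":[0.0, 0.0, -0.0]},{"gripper":0,"delta_pos":[-0.0, 1.32, 0.07],"dr":[0.0, 0.0, -0.0]} ]
```

```bash
python3 - <<'E'
from h import *
z=cur()[0][2]; w=rk(-150,-99,z)
plan([((465,-320,z),92.45,-90,10),(w,92.45,-90,10)],0)
E
```

```text
[ {"gripper":0,"delta_pos":[0.0, 0.59, -1.16],"dr":[0.003, -0.0, -0.0]},{"gripper":0,"delta_pos":[0.0, 0.59, -1.17],"dr":[0.003, -0.0, -0.0]},{"gripper":0,"delta_pos":[0.0, 0.59, -1.17],"dr":[0.003, -0.0, -0.0]},{"gripper":0,"delta_pos":[0.01, 0.58, -1.16],"dr":[0.003, -0.0, -0.0]},{"gripper":0,"delta_pos":[-0.0, 0.58, -1.18],"dr":[0.003, -0.0, -0.001]} ]
[ {"gripper":0,"delta_pos":[-0.0, 0.58, -1.17],"dr":[0.003, -0.0, 0.0]},{"gripper":0,"delta_pos":[-0.0, 0.57, -1.17],"dr":[0.003, -0.001, 0.0]},{"gripper":0,"delta_pos":[-0.0, 0.57, -1.18],"dr":[0.003, 0.0, 0.0]},{"gripper":0,"delta_pos":[-0.0, 0.56, -1.18],"dr":[0.003, 0.0, 0.0]},{"gripper":0,"delta_pos":[-0.0, 0.57, -1.17],"dr":[0.003, 0.0, -0.0]} ]
[ {"gripper":0,"delta_pos":[-0.0, 0.98, -0.3],"dr":[0.0, 0.0, -0.0]},{"gripper":0,"delta_pos":[-0.0, 0.99, -0.29],"dr":[0.0, 0.0, -0.0]},{"gripper":0,"delta_pos":[-0.0, 0.99, -0.3],"dr":[0.0, 0.0, -0.0]},{"gripper":0,"delta_pos":[-0.0, 0.98, -0.29],"dr":[0.0, 0.0, -0.0]},{"gripper":0,"delta_pos":[-0.0, 0.99, -0.3],"dr":[0.0, 0.0, -0.0]} ]
[ {"gripper":0,"delta_pos":[-0.0, 0.99, -0.29],"dr":[0.0, 0.0, -0.0]},{"gripper":0,"delta_pos":[-0.0, 0.99, -0.3],"dr":[0.0, 0.0, -0.0]},{"gripper":0,"delta_pos":[-0.0, 0.98, -0.29],"dr":[0.0, 0.0, -0.0]},{"gripper":0,"delta_pos":[-0.0, 0.99, -0.3],"dr":[0.0, 0.0, -0.0]},{"gripper":0,"delta_pos":[-0.0, 0.99, -0.29],"dr":[0.0, 0.0, -0.0]} ]
```

>>> apply_moves --increments '[{"gripper": 0, "delta_pos": [0, 0.6, -1.2], "dr": [0.003, 0, 0]}, {"gripper": 0, "delta_pos": [0, 0.6, -1.2], "dr": [0.003, 0, 0]}, {"gripper": 0, "delta_pos": [0, 0.6, -1.2], "dr": [0.003, 0, 0]}, {"gripper": 0, "delta_pos": [0, 0.6, -1.2], "dr": [0.003, 0, 0]}, {"gripper": 0, "delta_pos": [0, 0.6, -1.2], "dr": [0.003, 0, 0]}]'

```text
t: 32.12
ee_pos: [522.9, -344.5, 15.3]
orientation: [-0.045, 1.571, 0.046]
ft_force: [-0.2, 0.5, -1.0]
width: 51.9
```

>>> apply_moves --increments '[{"gripper": 0, "delta_pos": [0, 0.6, -1.2], "dr": [0.003, 0, 0]}, {"gripper": 0, "delta_pos": [0, 0.6, -1.2], "dr": [0.003, 0, 0]}, {"gripper": 0, "delta_pos": [0, 0.6, -1.2], "dr": [0.003, 0, 0]}, {"gripper": 0, "delta_pos": [0, 0.6, -1.2], "dr": [0.003, 0, 0]}, {"gripper": 0, "delta_pos": [0, 0.6, -1.1], "dr": [0.003, 0, 0]}]'

```text
t: 32.53
ee_pos: [462.3, -317.6, 15.5]
orientation: [-0.033, 1.571, 0.035]
ft_force: [-0.4, -0.5, -1.0]
width: 51.6
```

>>> apply_moves --increments '[{"gripper": 0, "delta_pos": [0, 1, -0.3], "dr": [0, 0, 0]}, {"gripper": 0, "delta_pos": [0, 1, -0.3], "dr": [0, 0, 0]}, {"gripper": 0, "delta_pos": [0, 1, -0.3], "dr": [0, 0, 0]}, {"gripper": 0, "delta_pos": [0, 1, -0.3], "dr": [0, 0, 0]}, {"gripper": 0, "delta_pos": [0, 1, -0.3], "dr": [0, 0, 0]}]'

```text
t: 32.95
ee_pos: [446.0, -267.5, 15.4]
orientation: [-0.034, 1.571, 0.035]
ft_force: [-0.3, 0.6, -0.9]
width: 51.9
```

>>> apply_moves --increments '[{"gripper": 0, "delta_pos": [0, 1, -0.3], "dr": [0, 0, 0]}, {"gripper": 0, "delta_pos": [0, 1, -0.3], "dr": [0, 0, 0]}, {"gripper": 0, "delta_pos": [0, 1, -0.3], "dr": [0, 0, 0]}, {"gripper": 0, "delta_pos": [0, 0.9, -0.3], "dr": [0, 0, 0]}, {"gripper": 0, "delta_pos": [0, 0, 0], "dr": [0, 0, 0]}]'

```text
t: 33.37
ee_pos: [430.9, -228.1, 15.2]
orientation: [-0.033, 1.573, 0.037]
ft_force: [-0.4, 0.6, -0.9]
width: 51.3
```

```bash
python3 - <<'E'
from h import *
for c in cases(cam('top'),show=False): print(np.round(c,1),rackpos(c))
st(); z=cur()[0][2]; print(rackpos(cur()[0]))
plan([(rk(-130,-99,z),92.45,-90,5)],0)
E
```

```text
[ 505.9 -593.3   -5.8  253.5    6.6] (np.float64(-91.3), np.float64(-472.6))
[556.7 -17.3 -87.5  47.1  28.7] (np.float64(-16.0), np.float64(100.8))
[558.5 -84.5 -88.9  47.   26.3] (np.float64(-16.9), np.float64(33.6))
[ 504.4 -224.4    2.6   90.2   49.4] (np.float64(-77.0), np.float64(-103.9))
[ 334.2 -576.2   -5.8   84.1    4.9] (np.float64(-262.1), np.float64(-448.1))
33.42 [ 431.6 -229.1   15.3] 
 [[-0.002 -0.044  0.999]
 [ 0.002  0.999  0.044]
 [-1.     0.002 -0.002]] w 51.9 F [-0.4  1.  -0.2] [-0.51  0.6   2.03  0.    0.52 -2.13]
(np.float64(-149.9), np.float64(-105.5))
[ {"gripper":0,"delta_pos":[-0.0, 0.13, 0.4],"dr":[0.0, -0.0, -0.0]},{"gripper":0,"delta_pos":[-0.0, 0.13, 0.4],"dr":[0.001, -0.001, -0.001]},{"gripper":0,"delta_pos":[-0.0, 0.13, 0.4],"dr":[-0.0, 0.0, 0.0]},{"gripper":0,"delta_pos":[-0.0, 0.13, 0.39],"dr":[0.0, -0.0, -0.0]},{"gripper":0,"delta_pos":[-0.0, 0.13, 0.4],"dr":[0.001, -0.001, -0.001]} ]
```

>>> apply_moves --increments '[{"gripper": 0, "delta_pos": [0, 0.2, 0.4], "dr": [0, 0, 0]}, {"gripper": 0, "delta_pos": [0, 0.2, 0.4], "dr": [0, 0, 0]}, {"gripper": 0, "delta_pos": [0, 0.2, 0.4], "dr": [0, 0, 0]}, {"gripper": 0, "delta_pos": [0, 0.1, 0.4], "dr": [0, 0, 0]}, {"gripper": 0, "delta_pos": [0, 0, 0], "dr": [0, 0, 0]}]'

```text
t: 33.83
ee_pos: [449.1, -222.6, 15.4]
orientation: [-0.034, 1.57, 0.035]
ft_force: [-0.1, -1.5, -1.5]
width: 51.5
```

>>> apply_moves --increments '[{"gripper": 0, "delta_pos": [0, 0, 0], "dr": [0, 0, 0]}, {"gripper": 0, "delta_pos": [0, 0, 0], "dr": [0, 0, 0]}, {"gripper": 0, "delta_pos": [0, 0, 0], "dr": [0, 0, 0]}, {"gripper": 0, "delta_pos": [0, 0, 0], "dr": [0, 0, 0]}, {"gripper": 0, "delta_pos": [0, 0, 0], "dr": [0, 0, 0]}]'

```text
t: 34.25
ee_pos: [447.6, -222.5, 15.3]
orientation: [-0.033, 1.572, 0.035]
ft_force: [-0.0, -0.2, -1.6]
width: 52.1
```

```bash
python3 - <<'E'
from h import *
d=cam('top')
for c in cases(d,show=False): print(np.round(c,1),rackpos(c))
st(); print(rackpos(cur()[0]))
save(cv2.resize(d['img'][140:220,290:400],None,fx=6,fy=6,interpolation=2),'ins3.png')
E
```

```text
[ 462.3 -588.6   -6.   341.6    6.5] (np.float64(-134.6), np.float64(-465.9))
[557.2 -17.7 -85.3  47.4  28. ] (np.float64(-15.4), np.float64(100.4))
[558.6 -85.7 -89.5  49.5  26.3] (np.float64(-17.0), np.float64(32.3))
[ 521.3 -218.4    1.5   88.2   48.2] (np.float64(-59.9), np.float64(-98.6))
34.3 [ 447.7 -222.5   15.4] 
 [[-0.001 -0.043  0.999]
 [ 0.001  0.999  0.043]
 [-1.     0.001 -0.001]] w 51.8 F [-0.1 -0.  -2.1] [-0.49  0.61  2.    0.    0.53 -2.1 ]
(np.float64(-133.6), np.float64(-99.5))
```

View pics/ins3.png

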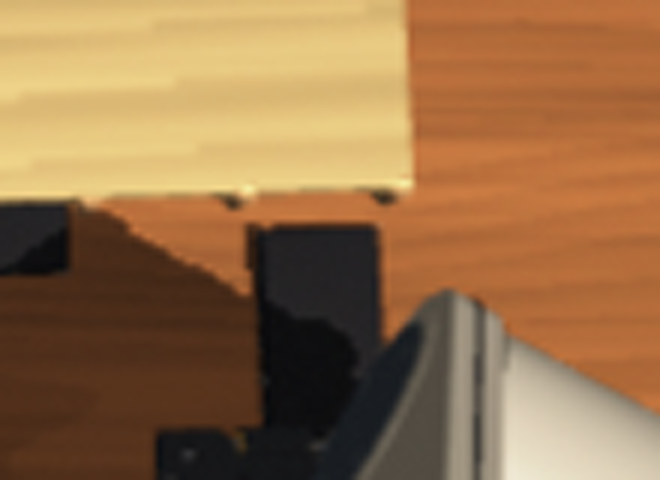

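The picture shows the case (250–380 px) centred between the noses (about 240 and 395). Insert.

>>> apply_moves --increments '[{"gripper": 0, "delta_pos": [0, 0, 0.7], "dr": [0, 0, 0]}, {"gripper": 0, "delta_pos": [0, 0, 0.7], "dr": [0, 0, 0]}, {"gripper": 0, "delta_pos": [0, 0, 0.7], "dr": [0, 0, 0]}, {"gripper": 0, "delta_pos": [0, 0, 0.7], "dr": [0, 0, 0]}, {"gripper": 0, "delta_pos": [0, 0, 0.7], "dr": [0, 0, 0]}]'

```text
t: 34.72
ee_pos: [483.9, -220.9, 15.3]
orientation: [-0.033, 1.571, 0.035]
ft_force: [-0.2, -0.4, -1.5]
width: 52.1
```

>>> apply_moves --increments '[{"gripper": 0, "delta_pos": [0, 0, 0.8], "dr": [0, 0, 0]}, {"gripper": 0, "delta_pos": [0, 0, 0.8], "dr": [0, 0, 0]}, {"gripper": 0, "delta_pos": [0, 0, 0.8], "dr": [0, 0, 0]}, {"gripper": 0, "delta_pos": [0, 0, 0.8], "dr": [0, 0, 0]}, {"gripper": 0, "delta_pos": [0, 0, 0.8], "dr": [0, 0, 0]}]'

```text
t: 35.13
ee_pos: [523.6, -219.1, 15.3]
orientation: [-0.033, 1.572, 0.035]
ft_force: [-0.3, -0.9, -0.8]
width: 51.6
```

```bash
python3 - <<'E'
from h import *
st(); print(rackpos(cur()[0]))
E
```

```text
35.13 [ 523.6 -219.1   15.3] 
 [[-0.001 -0.043  0.999]
 [ 0.001  0.999  0.043]
 [-1.     0.001 -0.001]] w 51.6 F [-0.3 -0.9 -0.8] [-0.42  0.66  1.85  0.    0.63 -2.03]
(np.float64(-57.6), np.float64(-99.4))
```

>>> apply_moves --increments '[{"gripper": 0, "delta_pos": [0, 0, 0.8], "dr": [0, 0, 0]}, {"gripper": 0, "delta_pos": [0, 0, 0.8], "dr": [0, 0, 0]}, {"gripper": 0, "delta_pos": [0, 0, 0.8], "dr": [0, 0, 0]}, {"gripper": 0, "delta_pos": [0, 0, 0.8], "dr": [0, 0, 0]}, {"gripper": 0, "delta_pos": [0, 0, 0.4], "dr": [0, 0, 0]}]'

```text
t: 35.55
ee_pos: [560.1, -217.7, 15.3]
orientation: [-0.033, 1.571, 0.035]
ft_force: [-0.2, 0.1, -0.7]
width: 51.7
```

>>> apply_moves --increments '[{"gripper": 0, "delta_pos": [0, 0, 0.2], "dr": [0, 0, 0]}, {"gripper": 0, "delta_pos": [0, 0, 0.2], "dr": [0, 0, 0]}, {"gripper": 0, "delta_pos": [0, 0, 0.1], "dr": [0, 0, 0]}, {"gripper": 0, "delta_pos": [0, 0, 0], "dr": [0, 0, 0]}, {"gripper": 0, "delta_pos": [0, 0, 0], "dr": [0, 0, 0]}]'

```text
t: 35.97
ee_pos: [561.3, -217.4, 15.1]
orientation: [-0.032, 1.576, 0.035]
ft_force: [-7.4, -3.0, 4.4]
width: 51.6
```

```bash
python3 - <<'E'
from h import *
st(); print(rackpos(cur()[0]))
E
```

```text
35.97 [ 561.3 -217.4   15.1] 
 [[-0.005 -0.043  0.999]
 [ 0.002  0.999  0.043]
 [-1.     0.002 -0.005]] w 51.6 F [-7.4 -3.   4.4] [-0.39  0.7   1.77 -0.    0.68 -2.  ]
(np.float64(-19.9), np.float64(-99.4))
```

At the stop. Release, lift away, and make the final check.

>>> apply_moves --increments '[{"gripper": 75, "delta_pos": [0, 0, -0.1], "dr": [0, 0, 0]}, {"gripper": 75, "delta_pos": [0, 0, 0], "dr": [0, 0, 0]}, {"gripper": 75, "delta_pos": [0, 0, 0], "dr": [0, 0, 0]}, {"gripper": 80, "delta_pos": [-2, 0, 0], "dr": [0, 0, 0]}, {"gripper": 80, "delta_pos": [-4, 0, 0], "dr": [0, 0, 0]}]'

```text
t: 36.38
ee_pos: [559.9, -216.2, 71.8]
orientation: [-0.03, 1.579, 0.038]
ft_force: [0.5, 0.4, 0.2]
width: 70.2
```

>>> apply_moves --increments '[{"gripper": 80, "delta_pos": [-4, 0, 0], "dr": [0, 0, 0]}, {"gripper": 80, "delta_pos": [-3, -2, -3], "dr": [0, 0, 0]}, {"gripper": 80, "delta_pos": [-1, -3, -3], "dr": [0, 0, 0]}, {"gripper": 80, "delta_pos": [0, -4, 0], "dr": [0, 0, 0]}, {"gripper": 80, "delta_pos": [0, -4, 0], "dr": [0, 0, 0]}]'

```text
t: 36.8
ee_pos: [512.5, -347.3, 153.2]
orientation: [-0.035, 1.57, 0.035]
ft_force: [1.5, 0.4, 0.0]
width: 70.0
```

>>> apply_moves --increments '[{"gripper": 80, "delta_pos": [0, -4, 0], "dr": [0, 0, 0]}, {"gripper": 80, "delta_pos": [0, -3, 0], "dr": [0, 0, 0]}, {"gripper": 80, "delta_pos": [0, 0, 0], "dr": [0, 0, 0]}, {"gripper": 80, "delta_pos": [0, 0, 0], "dr": [0, 0, 0]}, {"gripper": 80, "delta_pos": [0, 0, 0], "dr": [0, 0, 0]}]'

```text
t: 37.22
ee_pos: [515.7, -415.5, 150.8]
orientation: [-0.032, 1.572, 0.035]
ft_force: [0.5, 0.5, -0.1]
width: 69.9
```

```bash
python3 ang.py; python3 - <<'E'
from h import *
d=cam('top'); P=pts(d)
for c in cases(d,P,show=False): print(np.round(c,1),rackpos(c))
m=((P[...,2]>8)&(P[...,2]<120)).astype(np.uint8); n,l,s,c=cv2.connectedComponentsWithStats(m)
for i in range(1,n):
    q=P[l==i]
    if s[i,4]>500 and q[:,0].mean()>700: print('bystander',np.round(cv2.minAreaRect(q[:,:2].astype(np.float32))[0]))
a=cv2.resize(d['img'],(400,300)); b=cv2.resize(cam('side')['img'],(400,300)); save(np.hstack([a,b]),'end.png')
E
```

```text
37.22 [ 515.7 -415.5  150.8] 
 [[-0.002 -0.043  0.999]
 [ 0.002  0.999  0.043]
 [-1.     0.002 -0.002]] w 69.9 F [ 0.5  0.5 -0.1] [-0.7   0.57  1.59  0.    0.98 -2.31]
[ 298  259   38   78 1115] slope -66.42326437511981 z [ 21.98852128 123.65707726] f [-70.75325492 -26.52244064]
[347 284  17  55 379] slope 69.50801059216077 z [ 10.57955099 106.06313646] f [-135.39584939 -100.40810773]
[ 566.3 -216.3  -88.9   47.3   29. ] (np.float64(-14.9), np.float64(-98.4))
[556.6 -18.4 -89.2  44.2  28.8] (np.float64(-16.1), np.float64(99.7))
[558.6 -84.5 -89.3  47.   26.2] (np.float64(-16.9), np.float64(33.5))
bystander [780.  25.]
bystander [766. 220.]
bystander [ 768. -229.]
```

View pics/end.png

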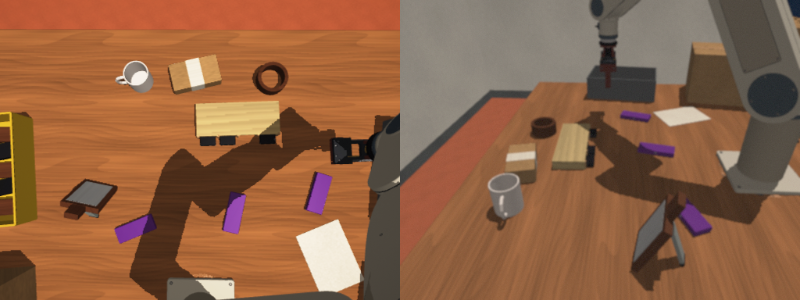

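```bash
python3 -c "
from workcell import ctrl
print(ctrl.close_job())"
```

```text
the job is handed in; nothing more can be done
None
```

The job is done and handed in at about 37 s. The mirror stands on its open leg and all three black cases are in the rack. The hand-in reports no verdict.

- **Mirror:** I unfolded the leg to its stop, then raised the mirror by its tab until it rested on its leg. The last depth check gives a lean of about 24–25° (leg slope 69.5°, face slope 66.4°), unchanged since I released it.
- **Cases:** I found three black cases and no fourth on the table. They went in the first, second and fourth slots from the left, each pushed until it met the back. Their outer ends stick out 29–30 mm and they sit within about 1 mm of the slot centres, by camera.
- **Odd events:**
  - One case was knocked aside before I reached it; I measured it again before gripping.
  - The second case met a brief 15–20 N resistance at the slot mouth, so I finished it by pushing with closed fingers.
- **Bystanders:** The carton and tape roll measured in the same places as at the start. The mug's centre reading differed by 12 mm, but it has the same pixel position, so I put that down to the measurement.
- **Arm:** At hand-in it was clear of everything, with contact forces near zero.

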